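# Close the glaze jars at the end of class

## Robot

A 6-joint arm with a two-finger parallel gripper is mounted at the origin on the work surface. World frame = base frame: x ahead of the robot, y to its left, z up, the work surface at z = 0. Lengths are in m, angles in degrees, forces in N, time in s.
With the tool pointing down it reaches from about 0.325 to 0.925 m from the base axis. Payload 3.1 kg.
Tool frame: the origin (TCP) lies between the finger pads; the fingertips stand 11 mm ahead of it and the grasp point (between the pads) lies 8 mm behind it; z points along the fingers, y is the line along which they close (so a half turn about z gives the same grasp; the last joint's range is limited). The gripper opens to 85 mm and grips with 20 to 120 N. Pads are 22 mm wide; open, the fingers measure 114 mm over their backs; the gripper's body (76 mm by 85 mm) begins 54 mm behind the grasp point. The pads swing forward as they close: fully open they stand 13 mm farther back than shut.
Start: joints at [-6.429, 12.427, 92.441, -0, 75.132, -6.429], TCP at [0.625, 0, 0.242] pointing down, gripper open.
Joint ranges: [-157.48, 157.48], [-44.54, 120.13], [17.64, 146.25], [-64.5, 244.5], [7.68, 150.69], [-147.95, 147.95]. Speed limits (degrees/s): [159.86, 159.86, 180, 180, 180, 180].

## Interface

Orientations are given as a 3x3 rotation matrix whose columns are the frame's x, y, z axes.
In Python, from plant import ctrl gives the robot as it stands. The module is installed in compiled form; this text tells all that it offers.
- The arm moves only by the tool servo_tool, never from a script. Its argument "deltas" is text: rows parted by semicolons, each of 7 numbers parted by spaces: the shift along the tool's x, y, z scaled (see below), then the turn, a rotation vector about the tool's x, y, z scaled (see below), then the opening, from 0 (shut) to 1 (fully open). A call has exactly 8 rows; each row is the pose to reach, as a shift and turn from the pose commanded when the call began, along the tool's axes at that moment; what a row does not reach only later rows make up. The controller multiplies each number of a shift by 0.08 m and each number of a turn by 2 rad. A row lasts 1/8 s, in which the tool goes at most 62.5 mm and 10.7 degrees, less where a joint would pass 70% of its speed; a pose out of reach is approached as far as the arm can. A call with a number of a shift or a turn outside -1 to 1 is refused whole. A call with a gripper value outside its range is refused whole. The fingers move at their own pace and stop on an object; the grip force is fixed at half the most. Time passes only in rows, so rows that repeat a pose let the fingers close, or fill a call up. It gives the time, the measured TCP pose, the force, the opening and the grip force at its end, in the units of the state.
- ctrl.state(): the state, without advancing time (a new reading comes with each control period).
- ctrl.read_camera(name): name is "scene" or "side" or "wrist"; returns (picture, depth): 384x512x3 uint8, blue, green, red; 384x512 float32, m along the optical axis (not along the pixel's ray), 0 where there is no reading.
- ctrl.get_calibration(name): a dict with "camera_matrix" (3x3 intrinsics, pixels), "distortion" ([k1, k2, p1, p2, k3] as OpenCV has them; the pictures are not rectified), "cam_to_world" (4x4, takes a point from camera to world coordinates); the wrist camera has in their place "T_tool_cam" (4x4, takes a point from camera to tool coordinates, whose origin is the TCP and whose axes are the flange's). Camera axes: x right, y down, z forward; pixel columns grow to the right and rows downward; lengths in m; the calibration is good to about 2 mm. A picture is of the moment at which its call begins: read the wrist's pose just before it. get_calibration takes no time and is no camera call.
- ctrl.finish_job(): hands the job in; it is judged then, once.
The state is a dict: "t": time; "qpos": joint angles; "qvel": joint speeds; "joint_efforts": joint torques, N m; "ee_pos": TCP position; "tool_rot": TCP orientation; "contact_force": force on the tool from outside, world axes, zero at the start; "moment": the same for the moment, N m; "width": finger opening in m; "grip_force": force on a finger pad.
Only numpy, scipy, OpenCV 4.12 (cv2) and the standard library are available. Lean on these libraries where they do the work, as an engineer would, in place of code of your own. Each camera call takes 0.05 s, during which the arm holds its last target. There are 200 camera calls.

## Task

Close up the four jars for the night: take out any stirrer that is still standing in a jar and stand it upright in the shallow drip tray, put on each jar the lid that fits it (a wide lid on each wide jar, a narrow lid on each narrow jar) and press it down firmly until it sits level and fully home in the mouth. Do not disturb the bowl, the mug or the spatula.

Things in the scene. Friction and masses are not known exactly. Their poses are not given: they have to be found in the camera images.
- jar_wide_a_mouth (a point): one wide round white stoneware jar, open at the top, standing fast on the table: outside diameter 88 mm, height 70 mm, wall 5.5 mm, mouth 77 mm across, inner floor 8 mm above the table. Inside the mouth is a black rubber seal ring (opening 48 mm) on which a lid rests. Point: centre of the mouth, level with the rim; z up
- jar_wide_b_mouth (a point): the other wide round white stoneware jar, open at the top, standing fast on the table: outside diameter 88 mm, height 70 mm, wall 5.5 mm, mouth 77 mm across, inner floor 8 mm above the table. Inside the mouth is a black rubber seal ring (opening 48 mm) on which a lid rests. Point: centre of the mouth, level with the rim; z up
- jar_narrow_a_mouth (a point): one narrow round white stoneware jar, open at the top, standing fast on the table: outside diameter 74 mm, height 70 mm, wall 5.5 mm, mouth 63 mm across, inner floor 8 mm above the table. Inside the mouth is a black rubber seal ring (opening 48 mm) on which a lid rests. Point: centre of the mouth, level with the rim; z up
- jar_narrow_b_mouth (a point): the other narrow round white stoneware jar, open at the top, standing fast on the table: outside diameter 74 mm, height 70 mm, wall 5.5 mm, mouth 63 mm across, inner floor 8 mm above the table. Inside the mouth is a black rubber seal ring (opening 48 mm) on which a lid rests. Point: centre of the mouth, level with the rim; z up
- seal_wide_a (a joint): how far the seal ring of wide jar a has been pushed down, m: 0 = up (its top face 5 mm below the rim; a lid laid on it stands about 5 mm proud), 0.006 = fully down (11 mm below the rim; the lid's disc is then 1 mm below the rim). It slides stiffly, needs about 5 N, and stays where it is left
- seal_wide_b (a joint): how far the seal ring of wide jar b has been pushed down, m: 0 = up (its top face 5 mm below the rim; a lid laid on it stands about 5 mm proud), 0.006 = fully down (11 mm below the rim; the lid's disc is then 1 mm below the rim). It slides stiffly, needs about 5 N, and stays where it is left
- seal_narrow_a (a joint): how far the seal ring of narrow jar a has been pushed down, m: 0 = up (its top face 5 mm below the rim; a lid laid on it stands about 5 mm proud), 0.006 = fully down (11 mm below the rim; the lid's disc is then 1 mm below the rim). It slides stiffly, needs about 5 N, and stays where it is left
- seal_narrow_b (a joint): how far the seal ring of narrow jar b has been pushed down, m: 0 = up (its top face 5 mm below the rim; a lid laid on it stands about 5 mm proud), 0.006 = fully down (11 mm below the rim; the lid's disc is then 1 mm below the rim). It slides stiffly, needs about 5 N, and stays where it is left
- lid_wide_a_mid (a point): one wide flat loose wooden lid, 90 g: a round disc 72 mm across and 10 mm thick with a plain round grip 18 mm across standing 28 mm up from its middle; 38 mm high in all. Point: on its axis half-way up, 19 mm above the underside; z up along the grip. Fits either wide jar
- lid_wide_b_mid (a point): the other wide flat loose wooden lid, 90 g: a round disc 72 mm across and 10 mm thick with a plain round grip 18 mm across standing 28 mm up from its middle; 38 mm high in all. Point: on its axis half-way up, 19 mm above the underside; z up along the grip. Fits either wide jar
- lid_narrow_a_mid (a point): one narrow flat loose wooden lid, 90 g: a round disc 58 mm across and 10 mm thick with a plain round grip 18 mm across standing 28 mm up from its middle; 38 mm high in all. Point: on its axis half-way up, 19 mm above the underside; z up along the grip. Fits either narrow jar
- lid_narrow_b_mid (a point): the other narrow flat loose wooden lid, 90 g: a round disc 58 mm across and 10 mm thick with a plain round grip 18 mm across standing 28 mm up from its middle; 38 mm high in all. Point: on its axis half-way up, 19 mm above the underside; z up along the grip. Fits either narrow jar
- stirrer_a_mid (a point): plain steel stirrer that may be absent (then None), 100 g: a round foot 34 mm across and 6 mm thick under an upright round rod 12 mm across, 140 mm high in all; it stands on its foot inside a jar, the rod about 78 mm clear of the rim. Point: on its axis half-way up, 70 mm above the underside of its foot; z up along the rod
- stirrer_b_mid (a point): plain steel stirrer that may be absent (then None), 100 g: a round foot 34 mm across and 6 mm thick under an upright round rod 12 mm across, 140 mm high in all; it stands on its foot inside a jar, the rod about 78 mm clear of the rim. Point: on its axis half-way up, 70 mm above the underside of its foot; z up along the rod
- stirrer_c_mid (a point): plain steel stirrer that may be absent (then None), 100 g: a round foot 34 mm across and 6 mm thick under an upright round rod 12 mm across, 140 mm high in all; it stands on its foot inside a jar, the rod about 78 mm clear of the rim. Point: on its axis half-way up, 70 mm above the underside of its foot; z up along the rod
- stirrer_d_mid (a point): plain steel stirrer that may be absent (then None), 100 g: a round foot 34 mm across and 6 mm thick under an upright round rod 12 mm across, 140 mm high in all; it stands on its foot inside a jar, the rod about 78 mm clear of the rim. Point: on its axis half-way up, 70 mm above the underside of its foot; z up along the rod
- tray: shallow grey plastic drip tray, fixed on the table, 160 mm (its x) by 180 mm (its y), rim 14 mm high, walls and floor 4 mm thick. Origin: centre of its underside; z up
- banding_wheel: bystander: potter's turntable, fixed, a metal disc 160 mm across, 54 mm high. Origin: centre of its underside
- bowl: bystander: loose terracotta bowl, 110 mm across, 50 mm high. Origin: centre of its underside
- mug: bystander: loose blue mug, 76 mm across, 85 mm high. Origin: centre of its underside
- spatula: bystander: loose spatula lying on the table, about 28 cm long. Origin: under its middle
Things that resemble listed ones, but are neither listed nor needed, are in the scene too. Leave any black or pink look-alike of the part that bears lid_narrow_b_mid alone.

How it is judged:
By the outcome, as a careful person would: the job done as asked, in the order asked, and still so for the second after the job is handed in, with the robot touching nothing.
Of stirrer_a, stirrer_b, stirrer_c, stirrer_d only 2 to 4 are there at a start; the rules pass over those that are not, and their reading is None.
At some moment in a run one of lid_wide_a, lid_wide_b, lid_narrow_a, lid_narrow_b may be knocked a few centimetres aside while the robot is not near it.
It also fails if it takes over 210 s, if anything falls off the work surface, if the arm or the gripper's body presses on something with over 40 N, if the wrist force passes 120 N, or if a joint passes its speed limit or range.

## Working session

There is one attempt and no reset: what is moved stays moved. The work goes in short steps, Python scripts to look and compute and a tool call to move; the robot and the scene stay as the last step left them, time stands still between calls to the robot, and variables do not carry over. Pictures are saved under pics/ and viewed, at most 14 in all, crops included, and the job is handed in when it is done.

Besides the shell and the picture viewer there is one more tool, called after ">>>" by a JSON object that holds its "name" and its "arguments". servo_tool: Moves the arm, as the interface text tells. Shifts and turns lie within -1 to 1; 1 stands for 0.08 m of shift or 2 rad of turn. Its arguments: {"type":"object","properties":{"deltas":{"type":"string"}},"required":["deltas"]}

```bash
mkdir -p pics; cat > h.py <<'E'
import numpy as np, cv2
from plant import ctrl
def cam(n):
    s=ctrl.state(); im,d=ctrl.read_camera(n); c=ctrl.get_calibration(n)
    K=np.array(c["camera_matrix"]);D=np.array(c["distortion"],float)
    if n=="wrist":
        T=np.eye(4);T[:3,:3]=s["tool_rot"];T[:3,3]=s["ee_pos"];T=T@np.array(c["T_tool_cam"])
    else:T=np.array(c["cam_to_world"])
    return im,d,K,D,T
def cloud(im,d,K,D,T):
    h,w=d.shape;u,v=np.meshgrid(np.arange(w),np.arange(h))
    p=cv2.undistortPoints(np.stack([u,v],-1).reshape(-1,1,2).astype(float),K,D).reshape(h,w,2)
    P=np.dstack([p*d[...,None],d])
    W=P@T[:3,:3].T+T[:3,3];W[d==0]=np.nan
    return W
E
python3 - <<'E'
from h import *
s=ctrl.state();print(s)
ims=[]
for n in("scene","side"):
    c=cam(n);W=cloud(*c);np.savez(f"{n}.npz",im=c[0],W=W,K=c[2],D=c[3],T=c[4],d=c[1]);cv2.imwrite(f"pics/{n}0.png",c[0]);print(n,c[4][:3,3],c[4][:3,2])
c=cam("wrist");cv2.imwrite("pics/wrist0.png",c[0]);print(c[4],ctrl.get_calibration("wrist"))
E
```

```text
{'t': 0.0, 'qpos': array([-6.42978662e+00,  1.24779992e+01,  9.25290861e+01, -1.03616436e-03,
        7.51326547e+01, -6.42893791e+00]), 'qvel': array([ 0.04757682,  0.14973135, -0.03845709,  0.11577678, -0.11603984,
       -0.00638139]), 'joint_efforts': array([-2.90135131e-04, -3.96841800e+01, -3.03850436e+01, -2.80225659e-04,
        9.87685227e-03,  9.68610237e-06]), 'ee_pos': array([6.24202585e-01, 9.37888601e-05, 2.40949272e-01]), 'tool_rot': array([[ 1.04615517e-05,  9.99997058e-01, -2.42553710e-03],
       [ 9.99999967e-01, -9.84123760e-06,  2.55754795e-04],
       [ 2.55730172e-04, -2.42553970e-03, -9.99997026e-01]]), 'contact_force': array([0.27844163, 0.14281802, 0.0184788 ]), 'moment': array([-0.02425576, -0.03058298,  0.04173014]), 'grip_force': 0.0, 'width': 0.0858323882827838}
scene [1.12746738 0.35742458 0.82010647] [-0.5778903  -0.39592004 -0.71364566]
side [-0.18526863 -0.7729835   1.15600114] [ 0.48705678  0.47893447 -0.73034065]
[[ 9.99999475e-01  7.70514429e-05 -1.02226222e-03  6.24830404e-01]
 [-2.47619567e-04 -9.49491263e-01 -3.13793372e-01  8.17557534e-02]
 [-9.94807276e-04  3.13793461e-01 -9.49490745e-01  3.72731086e-01]
 [ 0.00000000e+00  0.00000000e+00  0.00000000e+00  1.00000000e+00]] {'camera_matrix': array([[268.30726456,   0.        , 258.05703308],
       [  0.        , 268.30726456, 195.71743612],
       [  0.        ,   0.        ,   1.        ]]), 'distortion': array([-0.01966163,  0.        ,  0.        ,  0.        ,  0.        ]), 'T_tool_cam': array([[-2.54548505e-04, -9.49418943e-01, -3.14012112e-01,
         8.16896456e-02],
       [ 9.99999307e-01, -6.02690214e-04,  1.01160804e-03,
         2.57022035e-04],
       [-1.14969186e-03, -3.14011637e-01,  9.49418438e-01,
        -1.31618349e-01],
       [ 0.00000000e+00,  0.00000000e+00,  0.00000000e+00,
         1.00000000e+00]])}
```

View pics/scene0.png

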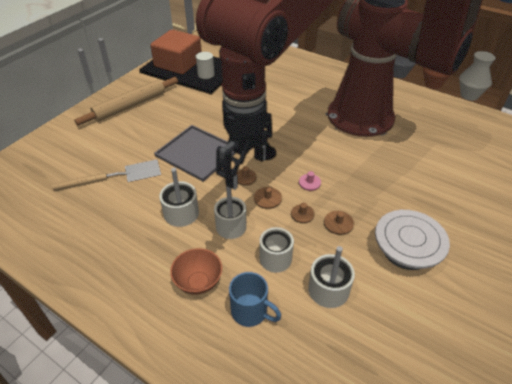

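View pics/side0.png

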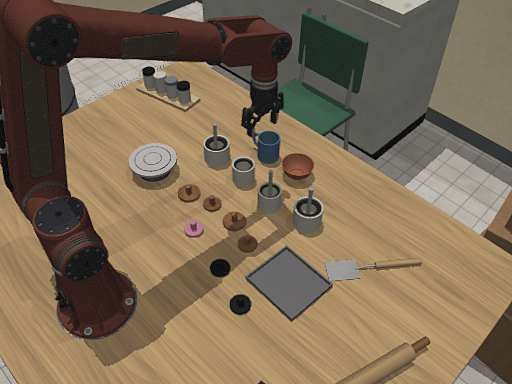

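Side view: jars at (217,150), (243,172, empty), (270,197), (308,215), with stirrers in three of them. The candidates for lids are brown at (189,192), (212,203), (234,221) and (247,243), pink at (194,229), and black at (220,267) and (240,303). I choose the brown ones. The tray is at (289,282).

```bash
cat > m.py <<'E'
from h import *
from scipy.optimize import least_squares
def comps(mask,mn=8):
    n,l,st,ce=cv2.connectedComponentsWithStats(mask.astype(np.uint8));return [(ce[i],l==i) for i in range(1,n) if st[i,4]>=mn]
def circ(P):
    f=lambda q:np.hypot(P[:,0]-q[0],P[:,1]-q[1])-q[2]
    r=least_squares(f,[*P.mean(0),.04],loss="soft_l1",f_scale=.002);return r.x
def run(n):
    z=np.load(f"{n}.npz");im,W=z["im"],z["W"];hsv=cv2.cvtColor(im,cv2.COLOR_BGR2HSV)
    Z=W[...,2];X=W[...,0];Y=W[...,1]
    ok=(X>.3)&(X<.95)&(abs(Y)<.5)
    wh=ok&(hsv[...,1]<50)
    print(n,"rims")
    for c,m in comps(wh&(Z>.064)&(Z<.075),25):
        P=W[m][:,:2];print(c.round(),len(P),circ(P).round(4))
    print("rods")
    for c,m in comps(wh&(Z>.085)&(Z<.16),6):
        P=W[m];print(c.round(),len(P),P.mean(0).round(4),"zmax",P[:,2].max().round(4))
    print("brown")
    br=ok&(hsv[...,1]>90)&(hsv[...,2]<190)&(Z<.05)&(Z>.006)
    for c,m in comps(br,30):
        P=W[m];Q=P[P[:,2]>.02];D=P[(P[:,2]>.007)&(P[:,2]<.0125)][:,:2]
        print(c.round(),len(P),hsv[m].mean(0).round(),"grip",len(Q),Q.mean(0).round(4) if len(Q) else"","disc",np.ptp(P,axis=0).round(4),P.mean(0).round(4))
    print("tray")
    for c,m in comps(ok&(hsv[...,1]<60)&(hsv[...,2]<130)&(Z<.02)&(Z>.001),200):
        r=cv2.minAreaRect(W[m][:,:2].astype(np.float32)*1000);print(c.round(),r)
if __name__=="__main__":
    run("scene");run("side")
E
python3 m.py; python3 -c "
import cv2;a=cv2.imread('pics/side0.png')[120:330,120:340];b=cv2.imread('pics/scene0.png')[140:310,130:370]
import numpy as np
a=cv2.resize(a,(440,420));cv2.imwrite('pics/crop.png',a)"
```

```text
scene rims
[177. 196.] 347 [ 0.6241 -0.1984  0.039 ]
[230. 210.] 248 [ 0.5918 -0.0693  0.033 ]
[277. 242.] 303 [0.6123 0.0684 0.0333]
[332. 274.] 519 [0.6176 0.2039 0.0385]
rods
[175. 180.] 94 [ 0.6248 -0.1971  0.1185] zmax 0.1482
[229. 197.] 82 [ 0.5956 -0.067   0.1122] zmax 0.1443
[337. 258.] 130 [0.6193 0.2089 0.1197] zmax 0.1485
brown
[246. 176.] 252 [ 13. 123.  88.] grip 52 [ 0.4344 -0.1351  0.0322] disc [0.0586 0.0585 0.0341] [ 0.4344 -0.1328  0.0139]
[ 87. 180.] 194 [ 17. 102. 157.] grip 3 [ 0.6913 -0.4873  0.0214] disc [0.0862 0.0609 0.0175] [ 0.6797 -0.4747  0.0137]
[310. 179.] 76 [172.  97. 147.] grip 37 [0.3606 0.0178 0.0291] disc [0.0315 0.028  0.0323] [0.3583 0.0149 0.0201]
[268. 197.] 458 [ 13. 127. 121.] grip 60 [ 0.466  -0.0449  0.0324] disc [0.0725 0.071  0.0332] [ 0.4671 -0.0447  0.0122]
[303. 213.] 342 [ 13. 127. 119.] grip 64 [0.465  0.055  0.0325] disc [0.0593 0.0565 0.0329] [0.4659 0.0556 0.0136]
[339. 222.] 535 [ 13. 128. 127.] grip 67 [0.4412 0.1417 0.0326] disc [0.0739 0.0709 0.0327] [0.4425 0.142  0.0121]
[196. 269.] 1567 [  9. 139. 135.] grip 1037 [ 0.7456 
[... 1277 characters left out ...]
] 184 [ 13. 127. 101.] grip 39 [0.4586 0.0481 0.0321] disc [0.0616 0.0616 0.0344] [0.4576 0.0469 0.0143]
[234. 220.] 292 [ 13. 128. 102.] grip 40 [ 0.4609 -0.0529  0.032 ] disc [0.0734 0.0746 0.0349] [ 0.4595 -0.053   0.0124]
[193. 228.] 45 [173. 100. 118.] grip 17 [0.3496 0.0077 0.0272] disc [0.0205 0.0232 0.029 ] [0.3483 0.0088 0.0175]
[247. 243.] 217 [ 13. 125.  78.] grip 43 [ 0.4296 -0.1417  0.0319] disc [0.0599 0.0565 0.0338] [ 0.4275 -0.143   0.0139]
[389. 263.] 170 [ 17. 102. 148.] grip 14 [ 0.6709 -0.4813  0.0214] disc [0.0779 0.0562 0.0188] [ 0.6645 -0.4758  0.0149]
tray
[290. 283.] ((423.3037414550781, -310.8229064941406), (185.28982543945312, 167.0760498046875), 87.58440399169922)
```

View pics/crop.png

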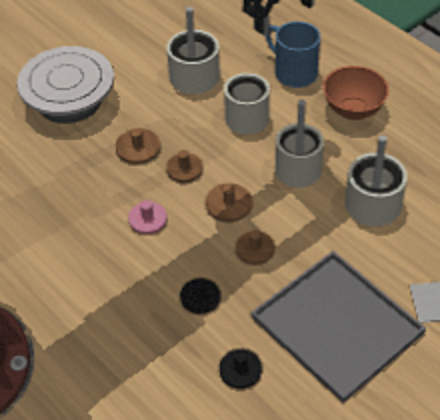

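View pics/wrist0.png

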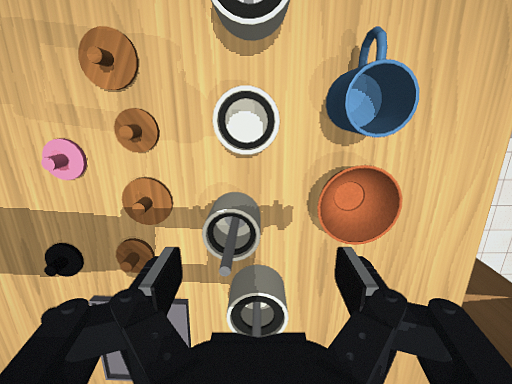

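Candidate check: the crop confirms four brown lids, narrow at the two inner spots. Pink and black look-alikes are excluded. Three stirrers stand in the wide jars at y≈-0.20 and y≈+0.20 and in the narrow jar at y≈-0.07. I start with the stirrer at y≈-0.20.

>>> {"name": "servo_tool", "arguments": {"deltas": "-0.25 0 0.1 0 0 0 1; -0.5 0 0.2 0 0 0 1; -0.75 0 0.3 0 0 0 1; -1 0 0.3 0 0 0 1; -1 0 0.3 0 0 0 1; -1 0 0.3 0 0 0 1; -1 0 0.3 0 0 0 1; -1 0 0.3 0 0 0 1"}}

```text
t: 1.15
ee_pos: [0.6252, -0.0793, 0.2186]
tool_rot: [[-0.001, 1.0, 0.0], [1.0, 0.001, 0.0], [0.0, 0.0, -1.0]]
contact_force: [0.6, 0.5, 0.7]
width: 0.0853
grip_force: 0.0
```

>>> {"name": "servo_tool", "arguments": {"deltas": "-0.5 -0.02 0 0 0 0 1; -1 -0.05 0 0 0 0 1; -1 -0.05 0 0 0 0 1; -1 -0.05 0 0 0 0 1; -1 -0.05 0 0 0 0 1; -1 -0.05 0 0 0 0 1; -1 -0.05 0 0 0 0 1; -1 -0.05 0 0 0 0 1"}}

```text
t: 2.15
ee_pos: [0.621, -0.1597, 0.2183]
tool_rot: [[-0.0, 1.0, -0.0], [1.0, 0.0, 0.0], [0.0, -0.0, -1.0]]
contact_force: [-0.9, -0.4, 0.4]
width: 0.0851
grip_force: 0.0
```

>>> {"name": "servo_tool", "arguments": {"deltas": "-0.25 0 0 0 0 0 1; -0.5 0 0 0 0 0 1; -0.5 0 0 0 0 0 1; -0.5 0 0 0 0 0 1; -0.5 0 0 0 0 0 1; -0.5 0 0 0 0 0 1; -0.5 0 0 0 0 0 1; -0.5 0 0 0 0 0 1"}}

```text
t: 3.15
ee_pos: [0.6211, -0.1997, 0.2184]
tool_rot: [[-0.0, 1.0, 0.0], [1.0, 0.0, -0.0], [-0.0, 0.0, -1.0]]
contact_force: [-0.1, 0.9, 0.6]
width: 0.0854
grip_force: 0.0
```

```bash
cat > w.py <<'E'
import sys
from h import *
from m import comps,circ
def look(name=None):
    c=cam("wrist");W=cloud(*c);s=ctrl.state();im=c[0]
    if name:cv2.imwrite(f"pics/{name}.png",im)
    hsv=cv2.cvtColor(im,cv2.COLOR_BGR2HSV);X,Y,Z=W[...,0],W[...,1],W[...,2]
    print("t",s["t"],"tcp",s["ee_pos"].round(4),"F",s["contact_force"].round(1),"w",round(s["width"],4),"grip",round(s["grip_force"],1))
    wh=(hsv[...,1]<60)&(X>.3)&(X<.95)
    for c_,m in comps(wh&(Z>.064)&(Z<.075)&(hsv[...,2]>120),60):print("rim",c_.round(),circ(W[m][:,:2]).round(4))
    e=s["ee_pos"]
    for c_,m in comps(wh&(Z>.09)&(Z<.16)&(hsv[...,2]>50)&(np.hypot(X-e[0],Y-e[1])<.035),6):print("rod",c_.round(),m.sum(),W[m].mean(0).round(4),W[m][:,2].max().round(3))
    br=(hsv[...,0]<20)&(hsv[...,1]>100)&(X>.3)
    for c_,m in comps(br&(Z>.008)&(Z<.0125),60):
        q=circ(W[m][:,:2]);hull=cv2.minEnclosingCircle(W[m][:,:2].astype(np.float32)*1000);t=br&(Z>.0345)&(Z<.042)&(np.hypot(X-hull[0][0]/1000,Y-hull[0][1]/1000)<.035)
        print("lid",c_.round(),"disc",np.round(hull[0],1),round(hull[1],1),"griptop",W[t].mean(0).round(4) if t.sum()>3 else None)
if __name__=="__main__":look(sys.argv[1] if len(sys.argv)>1 else None)
E
python3 w.py w1
```

```text
t 3.2 tcp [ 0.6211 -0.1998  0.2184] F [0.6 0.4 1. ] w 0.0853 grip 0.0
rim [225.  53.] [ 0.5903 -0.0714  0.034 ]
rim [260. 181.] [ 0.6231 -0.1995  0.0409]
rod [259. 204.] 405 [ 0.6222 -0.1975  0.1318] 0.15
lid [380.  32.] disc [755.6 -39.3] 32.1 griptop None
lid [120.  42.] disc [463.5 -47.2] 36.7 griptop [ 0.4642 -0.0479  0.0377]
lid [106. 123.] disc [ 431.6 -137.5] 29.7 griptop [ 0.4328 -0.1376  0.0376]
```

>>> {"name": "servo_tool", "arguments": {"deltas": "0 0.01 0.4 0 0 0 1; 0 0.01 0.8 0 0 0 1; 0 0.01 1 0 0 0 1; 0 0.01 1 0 0 0 1; 0 0.01 1 0 0 0 1; 0 0.01 1 0 0 0 1; 0 0.01 1 0 0 0 1; 0 0.01 1 0 0 0 1"}}

```text
t: 4.2
ee_pos: [0.6221, -0.2001, 0.1389]
tool_rot: [[0.0, 1.0, 0.001], [1.0, -0.0, -0.0], [-0.0, 0.001, -1.0]]
contact_force: [0.6, 0.0, 0.7]
width: 0.0859
grip_force: 0.0
```

>>> {"name": "servo_tool", "arguments": {"deltas": "0 0 0.15 0 0 0 1; 0 0 0.25 0 0 0 1; 0 0 0.25 0 0 0 0; 0 0 0.25 0 0 0 0; 0 0 0.25 0 0 0 0; 0 0 0.25 0 0 0 0; 0 0 0.25 0 0 0 0; 0 0 0.25 0 0 0 0"}}

```text
t: 5.2
ee_pos: [0.622, -0.2001, 0.1188]
tool_rot: [[-0.0, 1.0, 0.0], [1.0, 0.0, -0.0], [-0.0, 0.0, -1.0]]
contact_force: [-1.7, 0.3, 1.9]
width: 0.0105
grip_force: 58.5
```

>>> {"name": "servo_tool", "arguments": {"deltas": "0 0 -0.15 0 0 0 0; 0 0 -0.3 0 0 0 0; 0 0 -0.5 0 0 0 0; 0 0 -0.7 0 0 0 0; 0 0 -0.9 0 0 0 0; 0 0 -1 0 0 0 0; 0 0 -1 0 0 0 0; 0 0 -1 0 0 0 0"}}

```text
t: 6.2
ee_pos: [0.6213, -0.1998, 0.1975]
tool_rot: [[0.0, 1.0, -0.001], [1.0, -0.0, 0.001], [0.001, -0.001, -1.0]]
contact_force: [0.0, 0.4, -1.0]
width: 0.0106
grip_force: 58.4
```

>>> {"name": "servo_tool", "arguments": {"deltas": "-0.15 -0.2 0 0 0 0 0; -0.3 -0.4 0 0 0 0 0; -0.45 -0.6 0 0 0 0 0; -0.6 -0.8 0 0 0 0 0; -0.7 -1 0 0 0 0 0; -0.7 -1 0 0 0 0 0; -0.7 -1 0 0 0 0 0; -0.7 -1 0 0 0 0 0"}}

```text
t: 7.2
ee_pos: [0.5424, -0.2556, 0.1984]
tool_rot: [[-0.001, 1.0, 0.001], [1.0, 0.001, -0.0], [-0.0, 0.001, -1.0]]
contact_force: [-0.2, -0.7, -1.1]
width: 0.0108
grip_force: 58.5
```

>>> {"name": "servo_tool", "arguments": {"deltas": "-0.15 -0.2 0 0 0 0 0; -0.3 -0.4 0 0 0 0 0; -0.45 -0.6 0 0 0 0 0; -0.6 -0.8 0 0 0 0 0; -0.7 -1 0 0 0 0 0; -0.7 -1 0 0 0 0 0; -0.7 -1 0 0 0 0 0; -0.7 -1 0 0 0 0 0"}}

```text
t: 8.2
ee_pos: [0.4623, -0.3117, 0.1984]
tool_rot: [[-0.001, 1.0, 0.0], [1.0, 0.001, 0.0], [0.0, 0.0, -1.0]]
contact_force: [-0.3, -0.1, -0.7]
width: 0.0104
grip_force: 58.6
```

>>> {"name": "servo_tool", "arguments": {"deltas": "-0.2 -0.2 0.1 0 0 0 0; -0.4 -0.35 0.2 0 0 0 0; -0.6 -0.5 0.3 0 0 0 0; -0.6 -0.5 0.4 0 0 0 0; -0.6 -0.5 0.5 0 0 0 0; -0.6 -0.5 0.6 0 0 0 0; -0.6 -0.5 0.6 0 0 0 0; -0.6 -0.5 0.6 0 0 0 0"}}

```text
t: 9.2
ee_pos: [0.4222, -0.3598, 0.1505]
tool_rot: [[-0.001, 1.0, 0.0], [1.0, 0.001, -0.0], [-0.0, 0.0, -1.0]]
contact_force: [-0.6, 0.9, -0.5]
width: 0.0105
grip_force: 58.6
```

```bash
python3 w.py; python3 - <<'E'
from h import *
c=cam("scene");W=cloud(*c);cv2.imwrite("pics/s1.png",c[0][60:260,80:320].repeat(2,0).repeat(2,1))
E
```

```text
t 9.25 tcp [ 0.4222 -0.36    0.1507] F [-0.1  0.6 -1.5] w 0.0104 grip 58.6
rim [497.  27.] [ 0.6291 -0.195   0.0493]
rod [258. 239.] 854 [ 0.4226 -0.3554  0.1311] 0.16
rod [241. 243.] 139 [ 0.4133 -0.3481  0.1521] 0.16
rod [275. 243.] 140 [ 0.4317 -0.3478  0.1526] 0.16
```

View pics/s1.png

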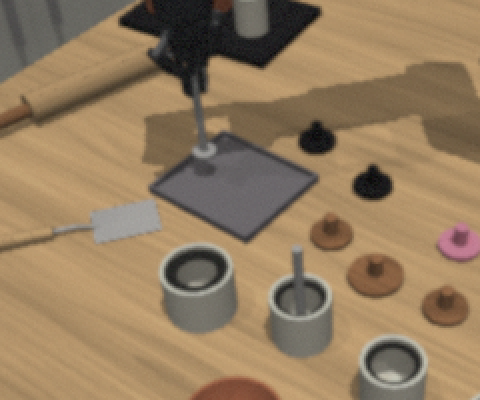

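The stirrer is held upright above the tray, with its foot at crop (203,150). I lower and release it.

>>> {"name": "servo_tool", "arguments": {"deltas": "0 0 0.15 0 0 0 0; 0 0 0.3 0 0 0 0; 0 0 0.4 0 0 0 0; 0 0 0.44 0 0 0 0; 0 0 0.44 0 0 0 0; 0 0 0.44 0 0 0 0; 0 0 0.445 0 0 0 0; 0 0 0.445 0 0 0 0.3"}}

```text
t: 10.3
ee_pos: [0.422, -0.3602, 0.1149]
tool_rot: [[0.0, 1.0, 0.0], [1.0, -0.0, -0.0], [-0.0, 0.0, -1.0]]
contact_force: [0.5, 0.5, 0.5]
width: 0.0256
grip_force: 0.0
```

>>> {"name": "servo_tool", "arguments": {"deltas": "0 0 0 0 0 0 0.5; 0 0 0 0 0 0 0.5; 0 0 0 0 0 0 0.5; 0 0 -0.2 0 0 0 0.5; 0 0 -0.4 0 0 0 0.5; 0 0 -0.6 0 0 0 0.5; 0 0 -0.8 0 0 0 0.5; 0 0 -1 0 0 0 0.5"}}

```text
t: 11.3
ee_pos: [0.4219, -0.3601, 0.1962]
tool_rot: [[-0.0, 1.0, 0.001], [1.0, 0.0, -0.001], [-0.001, 0.001, -1.0]]
contact_force: [0.6, -0.5, -0.6]
width: 0.0425
grip_force: 0.0
```

```bash
python3 w.py
```

```text
t 11.35 tcp [ 0.423  -0.3612  0.1987] F [ 0.7 -0.5  1.5] w 0.0428 grip 0.0
rim [467.  44.] [ 0.6221 -0.2006  0.0406]
rod [258. 212.] 459 [ 0.4223 -0.3574  0.1284] 0.145
```

>>> {"name": "servo_tool", "arguments": {"deltas": "0.2 0.14 0 0 0 0 0.7; 0.4 0.28 0 0 0 0 0.7; 0.6 0.42 0 0 0 0 0.7; 0.8 0.56 0 0 0 0 0.7; 1 0.7 0 0 0 0 0.7; 1 0.7 0 0 0 0 0.7; 1 0.7 0 0 0 0 0.7; 1 0.7 0 0 0 0 0.7"}}

```text
t: 12.35
ee_pos: [0.4775, -0.2805, 0.1947]
tool_rot: [[0.001, 1.0, -0.0], [1.0, -0.001, -0.0], [-0.0, -0.0, -1.0]]
contact_force: [0.4, -0.3, -0.1]
width: 0.0599
grip_force: 0.0
```

>>> {"name": "servo_tool", "arguments": {"deltas": "0.2 0.14 0 0 0 0 0.7; 0.4 0.28 0 0 0 0 0.7; 0.6 0.42 0 0 0 0 0.7; 0.8 0.56 0 0 0 0 0.7; 1 0.7 0 0 0 0 0.7; 1 0.7 0 0 0 0 0.7; 1 0.7 0 0 0 0 0.7; 1 0.7 0 0 0 0 0.7"}}

```text
t: 13.35
ee_pos: [0.5335, -0.2005, 0.1947]
tool_rot: [[0.001, 1.0, -0.0], [1.0, -0.001, -0.0], [-0.0, -0.0, -1.0]]
contact_force: [0.2, -0.3, 0.1]
width: 0.0597
grip_force: 0.0
```

>>> {"name": "servo_tool", "arguments": {"deltas": "0.2 0.14 0 0 0 0 0.7; 0.4 0.28 0 0 0 0 0.7; 0.6 0.42 0 0 0 0 0.7; 0.8 0.56 0 0 0 0 0.7; 1 0.7 0 0 0 0 0.7; 1 0.7 0 0 0 0 0.7; 1 0.7 0 0 0 0 0.7; 1 0.7 0 0 0 0 0.7"}}

```text
t: 14.35
ee_pos: [0.5895, -0.1205, 0.1947]
tool_rot: [[0.001, 1.0, -0.0], [1.0, -0.001, -0.0], [-0.0, -0.0, -1.0]]
contact_force: [0.3, -0.0, 0.8]
width: 0.0593
grip_force: 0.0
```

>>> {"name": "servo_tool", "arguments": {"deltas": "0.2 0 0 0 0 0 0.7; 0.4 0.01 0 0 0 0 0.7; 0.6 0.01 0 0 0 0 0.7; 0.62 0.01 0 0 0 0 0.7; 0.62 0.01 0 0 0 0 0.7; 0.62 0.01 0 0 0 0 0.7; 0.62 0.01 0 0 0 0 0.7; 0.62 0.01 0 0 0 0 0.7"}}

```text
t: 15.35
ee_pos: [0.5906, -0.0707, 0.1947]
tool_rot: [[0.001, 1.0, -0.0], [1.0, -0.001, -0.0], [-0.0, -0.0, -1.0]]
contact_force: [0.3, 0.2, -0.2]
width: 0.0595
grip_force: 0.0
```

```bash
python3 w.py
```

```text
t 15.4 tcp [ 0.5906 -0.0706  0.1947] F [0.2 0.2 1.1] w 0.0599 grip 0.0
rim [280.  46.] [0.6108 0.0671 0.0338]
rim [257. 187.] [ 0.5903 -0.0706  0.0339]
rim [280. 298.] [ 0.6229 -0.1989  0.0409]
rod [259. 213.] 519 [ 0.5919 -0.0669  0.1314] 0.149
lid [108.   5.] disc [438.3 115.3] 25.6 griptop None
lid [140.  66.] disc [461.4  52.9] 29.3 griptop [0.4627 0.0527 0.0377]
lid [399. 153.] disc [755.2 -40.9] 32.3 griptop None
lid [152. 157.] disc [463.4 -47.4] 36.3 griptop [ 0.464  -0.0469  0.0375]
lid [137. 225.] disc [ 431.5 -137.3] 29.6 griptop [ 0.4324 -0.1369  0.0374]
```

>>> {"name": "servo_tool", "arguments": {"deltas": "0 0.01 0.3 0 0 0 0.7; 0 0.01 0.6 0 0 0 0.7; 0 0.01 0.85 0 0 0 0.7; 0 0.01 0.95 0 0 0 0.7; 0 0.01 0.95 0 0 0 0; 0 0.01 0.95 0 0 0 0; 0 0.01 0.95 0 0 0 0; 0 0.01 0.95 0 0 0 0"}}

```text
t: 16.4
ee_pos: [0.592, -0.0706, 0.1199]
tool_rot: [[-0.0, 1.0, 0.001], [1.0, 0.0, -0.001], [-0.001, 0.001, -1.0]]
contact_force: [-1.1, 0.0, 2.7]
width: 0.0104
grip_force: 58.4
```

>>> {"name": "servo_tool", "arguments": {"deltas": "0 0 -0.15 0 0 0 0; 0 0 -0.3 0 0 0 0; 0 0 -0.5 0 0 0 0; 0 0 -0.7 0 0 0 0; 0 0 -0.9 0 0 0 0; 0 0 -1 0 0 0 0; 0 0 -1 0 0 0 0; 0 0 -1 0 0 0 0"}}

```text
t: 17.4
ee_pos: [0.5909, -0.0703, 0.198]
tool_rot: [[0.0, 1.0, -0.001], [1.0, -0.0, 0.0], [0.0, -0.001, -1.0]]
contact_force: [-0.5, -0.9, -2.0]
width: 0.0106
grip_force: 58.4
```

>>> {"name": "servo_tool", "arguments": {"deltas": "-0.2 -0.14 0 0 0 0 0; -0.4 -0.28 0 0 0 0 0; -0.6 -0.42 0 0 0 0 0; -0.8 -0.56 0 0 0 0 0; -1 -0.72 0 0 0 0 0; -1 -0.72 0 0 0 0 0; -1 -0.72 0 0 0 0 0; -1 -0.72 0 0 0 0 0"}}

```text
t: 18.4
ee_pos: [0.5341, -0.15, 0.1988]
tool_rot: [[-0.001, 1.0, 0.0], [1.0, 0.001, 0.0], [0.0, 0.0, -1.0]]
contact_force: [-0.9, -0.3, -0.8]
width: 0.0106
grip_force: 58.5
```

>>> {"name": "servo_tool", "arguments": {"deltas": "-0.2 -0.14 0 0 0 0 0; -0.4 -0.28 0 0 0 0 0; -0.6 -0.42 0 0 0 0 0; -0.8 -0.56 0 0 0 0 0; -1 -0.72 0 0 0 0 0; -1 -0.72 0 0 0 0 0; -1 -0.72 0 0 0 0 0; -1 -0.72 0 0 0 0 0"}}

```text
t: 19.4
ee_pos: [0.4765, -0.2301, 0.1987]
tool_rot: [[-0.001, 1.0, 0.0], [1.0, 0.001, 0.0], [0.0, 0.0, -1.0]]
contact_force: [0.3, -0.1, -1.4]
width: 0.0106
grip_force: 58.5
```

>>> {"name": "servo_tool", "arguments": {"deltas": "-0.2 -0.14 0 0 0 0 0; -0.4 -0.28 0.1 0 0 0 0; -0.6 -0.42 0.2 0 0 0 0; -0.8 -0.56 0.3 0 0 0 0; -0.92 -0.68 0.4 0 0 0 0; -0.92 -0.68 0.5 0 0 0 0; -0.92 -0.68 0.6 0 0 0 0; -0.92 -0.68 0.6 0 0 0 0"}}

```text
t: 20.4
ee_pos: [0.4216, -0.303, 0.1497]
tool_rot: [[-0.001, 1.0, -0.001], [1.0, 0.001, 0.002], [0.002, -0.001, -1.0]]
contact_force: [0.1, 0.0, -1.4]
width: 0.0105
grip_force: 58.6
```

```bash
python3 w.py
```

```text
t 20.45 tcp [ 0.4219 -0.3033  0.1502] F [-1.   0.3 -1.2] w 0.0103 grip 58.6
rim [487.  85.] [ 0.6223 -0.2001  0.041 ]
rod [258. 239.] 1185 [ 0.422  -0.2958  0.1364] 0.16
rod [292. 252.] 20 [ 0.4402 -0.2951  0.1543] 0.16
lid [269.  20.] disc [ 431.9 -138.3] 28.7 griptop [ 0.4317 -0.1438  0.0377]
```

>>> {"name": "servo_tool", "arguments": {"deltas": "0 0 0.15 0 0 0 0; 0 0 0.3 0 0 0 0; 0 0 0.4 0 0 0 0; 0 0 0.43 0 0 0 0; 0 0 0.43 0 0 0 0; 0 0 0.43 0 0 0 0; 0 0 0.435 0 0 0 0; 0 0 0.435 0 0 0 0.3"}}

```text
t: 21.45
ee_pos: [0.422, -0.3041, 0.1161]
tool_rot: [[0.0, 1.0, 0.0], [1.0, -0.0, -0.0], [-0.0, 0.0, -1.0]]
contact_force: [-1.1, -0.1, 0.4]
width: 0.0255
grip_force: 0.0
```

>>> {"name": "servo_tool", "arguments": {"deltas": "0 0 0 0 0 0 0.5; 0 0 0 0 0 0 0.5; 0 0 0 0 0 0 0.5; 0 0 -0.2 0 0 0 0.5; 0 0 -0.4 0 0 0 0.5; 0 0 -0.6 0 0 0 0.5; 0 0 -0.8 0 0 0 0.5; 0 0 -1 0 0 0 0.5"}}

```text
t: 22.45
ee_pos: [0.4219, -0.3041, 0.1974]
tool_rot: [[0.0, 1.0, 0.001], [1.0, -0.0, -0.001], [-0.001, 0.001, -1.0]]
contact_force: [-0.0, 0.5, 0.1]
width: 0.0427
grip_force: 0.0
```

>>> {"name": "servo_tool", "arguments": {"deltas": "0.2 0.08 0 0 0 0 0.7; 0.4 0.16 0 0 0 0 0.7; 0.6 0.24 0 0 0 0 0.7; 0.8 0.32 0 0 0 0 0.7; 1 0.4 0 0 0 0 0.7; 1 0.4 0 0 0 0 0.7; 1 0.4 0 0 0 0 0.7; 1 0.4 0 0 0 0 0.7"}}

```text
t: 23.45
ee_pos: [0.4537, -0.2245, 0.196]
tool_rot: [[0.001, 1.0, 0.0], [1.0, -0.001, -0.0], [-0.0, 0.0, -1.0]]
contact_force: [0.1, -0.0, -1.3]
width: 0.0595
grip_force: 0.0
```

```bash
python3 - <<'E'
from h import *
c=cam("scene");cv2.imwrite("pics/s2.png",c[0][60:260,80:320].repeat(2,0).repeat(2,1))
E
```

```text
(no output)
```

View pics/s2.png

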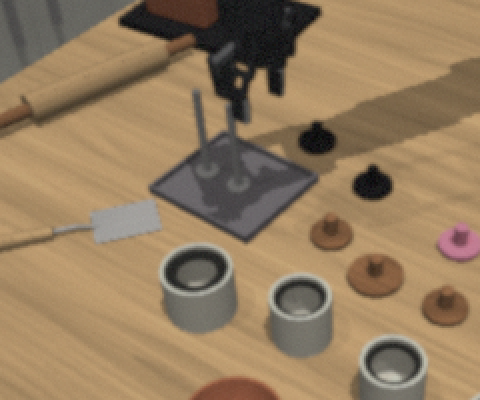

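Both stirrers stand upright in the tray at crop (205,168) and (238,182). Next is the stirrer in the wide jar at y≈+0.2.

>>> {"name": "servo_tool", "arguments": {"deltas": "0.2 0.08 0 0 0 0 0.7; 0.4 0.16 0 0 0 0 0.7; 0.6 0.24 0 0 0 0 0.7; 0.8 0.32 0 0 0 0 0.7; 1 0.4 0 0 0 0 0.7; 1 0.4 0 0 0 0 0.7; 1 0.4 0 0 0 0 0.7; 1 0.4 0 0 0 0 0.7"}}

```text
t: 24.5
ee_pos: [0.4857, -0.1444, 0.1959]
tool_rot: [[0.001, 1.0, -0.0], [1.0, -0.001, -0.0], [-0.0, -0.0, -1.0]]
contact_force: [-0.1, 0.1, 0.0]
width: 0.0598
grip_force: 0.0
```

>>> {"name": "servo_tool", "arguments": {"deltas": "0.2 0.08 0 0 0 0 0.7; 0.4 0.16 0 0 0 0 0.7; 0.6 0.24 0 0 0 0 0.7; 0.8 0.32 0 0 0 0 0.7; 1 0.4 0 0 0 0 0.7; 1 0.4 0 0 0 0 0.7; 1 0.4 0 0 0 0 0.7; 1 0.4 0 0 0 0 0.7"}}

```text
t: 25.5
ee_pos: [0.5177, -0.0644, 0.1959]
tool_rot: [[0.001, 1.0, -0.0], [1.0, -0.001, -0.0], [-0.0, -0.0, -1.0]]
contact_force: [0.3, 0.6, -0.4]
width: 0.0597
grip_force: 0.0
```

>>> {"name": "servo_tool", "arguments": {"deltas": "0.2 0.08 0 0 0 0 0.7; 0.4 0.16 0 0 0 0 0.7; 0.6 0.24 0 0 0 0 0.7; 0.8 0.32 0 0 0 0 0.7; 1 0.4 0 0 0 0 0.7; 1 0.4 0 0 0 0 0.7; 1 0.4 0 0 0 0 0.7; 1 0.4 0 0 0 0 0.7"}}

```text
t: 26.5
ee_pos: [0.5496, 0.0155, 0.1958]
tool_rot: [[0.001, 1.0, -0.0], [1.0, -0.001, -0.0], [-0.0, -0.0, -1.0]]
contact_force: [-0.4, 0.1, 0.6]
width: 0.0599
grip_force: 0.0
```

>>> {"name": "servo_tool", "arguments": {"deltas": "0.2 0.08 0 0 0 0 0.7; 0.4 0.16 0 0 0 0 0.7; 0.6 0.24 0 0 0 0 0.7; 0.8 0.32 0 0 0 0 0.7; 1 0.4 0 0 0 0 0.7; 1 0.4 0 0 0 0 0.7; 1 0.4 0 0 0 0 0.7; 1 0.4 0 0 0 0 0.7"}}

```text
t: 27.5
ee_pos: [0.5816, 0.0955, 0.1958]
tool_rot: [[0.001, 1.0, -0.0], [1.0, -0.001, -0.0], [-0.0, -0.0, -1.0]]
contact_force: [-0.2, -0.4, 0.2]
width: 0.0596
grip_force: 0.0
```

>>> {"name": "servo_tool", "arguments": {"deltas": "0.2 0.08 0 0 0 0 0.7; 0.4 0.16 0 0 0 0 0.7; 0.6 0.24 0 0 0 0 0.7; 0.8 0.32 0 0 0 0 0.7; 1 0.4 0 0 0 0 0.7; 1 0.4 0 0 0 0 0.7; 1 0.4 0 0 0 0 0.7; 1 0.4 0 0 0 0 0.7"}}

```text
t: 28.5
ee_pos: [0.6136, 0.1755, 0.1958]
tool_rot: [[0.001, 1.0, -0.0], [1.0, -0.001, -0.0], [-0.0, -0.0, -1.0]]
contact_force: [-0.3, -0.8, 0.4]
width: 0.0599
grip_force: 0.0
```

>>> {"name": "servo_tool", "arguments": {"deltas": "0.2 0.02 0 0 0 0 0.7; 0.36 0.04 0 0 0 0 0.7; 0.36 0.04 0 0 0 0 0.7; 0.36 0.04 0 0 0 0 0.7; 0.36 0.04 0 0 0 0 0.7; 0.36 0.04 0 0 0 0 0.7; 0.36 0.04 0 0 0 0 0.7; 0.36 0.04 0 0 0 0 0.7"}}

```text
t: 29.5
ee_pos: [0.617, 0.2047, 0.1959]
tool_rot: [[0.0, 1.0, -0.0], [1.0, -0.0, -0.0], [-0.0, -0.0, -1.0]]
contact_force: [0.4, -0.7, -0.0]
width: 0.0597
grip_force: 0.0
```

```bash
python3 w.py
```

```text
t 29.55 tcp [0.617  0.2047 0.1959] F [-0.1  1.5  0.7] w 0.0596 grip 0.0
rim [257. 188.] [0.6162 0.2045 0.0409]
rim [253. 303.] [0.6108 0.0683 0.0339]
rod [256. 210.] 515 [0.6158 0.2105 0.1314] 0.15
lid [122. 224.] disc [438.5 140. ] 36.4 griptop [0.4391 0.1405 0.0374]
lid [143. 275.] disc [461.2  53.3] 29.3 griptop [0.4605 0.0607 0.0368]
lid [144. 343.] disc [446.8 -59. ] 18.2 griptop [ 0.4647 -0.0458  0.0374]
lid [363. 341.] disc [777.7 -54.2] 12.7 griptop [ 0.7845 -0.0724  0.0382]
lid [142. 374.] disc [ 430.4 -132.5] 28.8 griptop None
```

>>> {"name": "servo_tool", "arguments": {"deltas": "0.03 -0.01 0.3 0 0 0 0.7; 0.03 -0.01 0.6 0 0 0 0.7; 0.03 -0.01 0.85 0 0 0 0.7; 0.03 -0.01 0.96 0 0 0 0.7; 0.03 -0.01 0.96 0 0 0 0; 0.03 -0.01 0.96 0 0 0 0; 0.03 -0.01 0.96 0 0 0 0; 0.03 -0.01 0.96 0 0 0 0"}}

```text
t: 30.55
ee_pos: [0.6171, 0.2074, 0.1204]
tool_rot: [[-0.0, 1.0, 0.002], [1.0, 0.0, 0.0], [0.0, 0.002, -1.0]]
contact_force: [0.1, 0.1, 1.4]
width: 0.0104
grip_force: 58.3
```

>>> {"name": "servo_tool", "arguments": {"deltas": "0 0 -0.15 0 0 0 0; 0 0 -0.3 0 0 0 0; 0 0 -0.5 0 0 0 0; 0 0 -0.7 0 0 0 0; 0 0 -0.9 0 0 0 0; 0 0 -1 0 0 0 0; 0 0 -1 0 0 0 0; 0 0 -1 0 0 0 0"}}

```text
t: 31.55
ee_pos: [0.6157, 0.2071, 0.1983]
tool_rot: [[0.0, 1.0, -0.001], [1.0, -0.0, -0.0], [-0.0, -0.001, -1.0]]
contact_force: [-0.3, -0.2, -1.4]
width: 0.0108
grip_force: 58.3
```

>>> {"name": "servo_tool", "arguments": {"deltas": "-0.2 -0.08 0 0 0 0 0; -0.4 -0.16 0 0 0 0 0; -0.6 -0.24 0 0 0 0 0; -0.8 -0.32 0 0 0 0 0; -1 -0.42 0 0 0 0 0; -1 -0.42 0 0 0 0 0; -1 -0.42 0 0 0 0 0; -1 -0.42 0 0 0 0 0"}}

```text
t: 32.55
ee_pos: [0.5829, 0.1277, 0.1992]
tool_rot: [[-0.001, 1.0, 0.0], [1.0, 0.001, 0.0], [0.0, 0.0, -1.0]]
contact_force: [-0.4, 0.9, -1.9]
width: 0.0103
grip_force: 58.4
```

>>> {"name": "servo_tool", "arguments": {"deltas": "-0.2 -0.08 0 0 0 0 0; -0.4 -0.16 0 0 0 0 0; -0.6 -0.24 0 0 0 0 0; -0.8 -0.32 0 0 0 0 0; -1 -0.42 0 0 0 0 0; -1 -0.42 0 0 0 0 0; -1 -0.42 0 0 0 0 0; -1 -0.42 0 0 0 0 0"}}

```text
t: 33.55
ee_pos: [0.5493, 0.0476, 0.1992]
tool_rot: [[-0.001, 1.0, 0.0], [1.0, 0.001, 0.0], [0.0, 0.0, -1.0]]
contact_force: [-0.2, -0.2, -0.8]
width: 0.0108
grip_force: 58.5
```

>>> {"name": "servo_tool", "arguments": {"deltas": "-0.2 -0.08 0 0 0 0 0; -0.4 -0.16 0 0 0 0 0; -0.6 -0.24 0 0 0 0 0; -0.8 -0.32 0 0 0 0 0; -1 -0.42 0 0 0 0 0; -1 -0.42 0 0 0 0 0; -1 -0.42 0 0 0 0 0; -1 -0.42 0 0 0 0 0"}}

```text
t: 34.55
ee_pos: [0.5156, -0.0324, 0.1992]
tool_rot: [[-0.001, 1.0, 0.0], [1.0, 0.001, 0.0], [0.0, 0.0, -1.0]]
contact_force: [1.1, -0.1, 0.0]
width: 0.0102
grip_force: 58.5
```

>>> {"name": "servo_tool", "arguments": {"deltas": "-0.2 -0.08 0 0 0 0 0; -0.4 -0.16 0 0 0 0 0; -0.6 -0.24 0 0 0 0 0; -0.8 -0.32 0 0 0 0 0; -1 -0.42 0 0 0 0 0; -1 -0.42 0 0 0 0 0; -1 -0.42 0 0 0 0 0; -1 -0.42 0 0 0 0 0"}}

```text
t: 35.55
ee_pos: [0.482, -0.1124, 0.1991]
tool_rot: [[-0.001, 1.0, 0.0], [1.0, 0.001, 0.0], [0.0, 0.0, -1.0]]
contact_force: [-0.3, -0.0, -0.3]
width: 0.0104
grip_force: 58.5
```

>>> {"name": "servo_tool", "arguments": {"deltas": "-0.2 -0.08 0 0 0 0 0; -0.4 -0.16 0 0 0 0 0; -0.6 -0.24 0 0 0 0 0; -0.8 -0.32 0 0 0 0 0; -1 -0.42 0 0 0 0 0; -1 -0.42 0 0 0 0 0; -1 -0.42 0 0 0 0 0; -1 -0.42 0 0 0 0 0"}}

```text
t: 36.55
ee_pos: [0.4484, -0.1923, 0.1991]
tool_rot: [[-0.001, 1.0, 0.0], [1.0, 0.001, 0.0], [0.0, 0.0, -1.0]]
contact_force: [0.2, -0.3, -0.6]
width: 0.0101
grip_force: 58.5
```

>>> {"name": "servo_tool", "arguments": {"deltas": "-0.2 -0.1 0 0 0 0 0; -0.4 -0.2 0.1 0 0 0 0; -0.6 -0.3 0.2 0 0 0 0; -0.77 -0.36 0.3 0 0 0 0; -0.77 -0.36 0.4 0 0 0 0; -0.77 -0.36 0.5 0 0 0 0; -0.77 -0.36 0.6 0 0 0 0; -0.77 -0.36 0.6 0 0 0 0"}}

```text
t: 37.55
ee_pos: [0.419, -0.2535, 0.1501]
tool_rot: [[-0.001, 1.0, -0.002], [1.0, 0.001, 0.001], [0.001, -0.002, -1.0]]
contact_force: [0.3, 0.1, -0.2]
width: 0.0105
grip_force: 58.5
```

```bash
python3 w.py
```

```text
t 37.6 tcp [ 0.4194 -0.2538  0.1507] F [ 0.6  0.6 -1. ] w 0.0105 grip 58.5
rim [496.   6.] [ 0.5943 -0.0436  0.0621]
rim [480. 149.] [ 0.622  -0.1998  0.0409]
rod [258. 240.] 1172 [ 0.4194 -0.2467  0.1365] 0.16
rod [291. 253.] 25 [ 0.437  -0.2457  0.1554] 0.16
lid [272.  68.] disc [ 431.9 -137.5] 29.1 griptop [ 0.4317 -0.1381  0.038 ]
```

>>> {"name": "servo_tool", "arguments": {"deltas": "0 0 0.15 0 0 0 0; 0 0 0.3 0 0 0 0; 0 0 0.4 0 0 0 0; 0 0 0.43 0 0 0 0; 0 0 0.43 0 0 0 0; 0 0 0.43 0 0 0 0; 0 0 0.435 0 0 0 0; 0 0 0.435 0 0 0 0.3"}}

```text
t: 38.6
ee_pos: [0.4195, -0.2545, 0.1165]
tool_rot: [[0.0, 1.0, 0.0], [1.0, -0.0, -0.0], [-0.0, 0.0, -1.0]]
contact_force: [-0.9, -1.0, 0.4]
width: 0.0254
grip_force: 0.0
```

>>> {"name": "servo_tool", "arguments": {"deltas": "0 0 0 0 0 0 0.5; 0 0 0 0 0 0 0.5; 0 0 0 0 0 0 0.5; 0 0 -0.2 0 0 0 0.5; 0 0 -0.4 0 0 0 0.5; 0 0 -0.6 0 0 0 0.5; 0 0 -0.8 0 0 0 0.5; 0 0 -1 0 0 0 0.5"}}

```text
t: 39.6
ee_pos: [0.4195, -0.2545, 0.1978]
tool_rot: [[-0.0, 1.0, 0.001], [1.0, 0.0, -0.001], [-0.001, 0.001, -1.0]]
contact_force: [0.3, -0.7, -0.3]
width: 0.0422
grip_force: 0.0
```

>>> {"name": "servo_tool", "arguments": {"deltas": "0.2 0.03 0 0 0 0 0.5; 0.4 0.06 0 0 0 0 0.5; 0.6 0.09 0 0 0 0 0.5; 0.8 0.12 0 0 0 0 0.5; 1 0.15 0 0 0 0 0.5; 1 0.15 0 0 0 0 0.5; 1 0.15 0 0 0 0 0.5; 1 0.15 0 0 0 0 0.5"}}

```text
t: 40.6
ee_pos: [0.4315, -0.1749, 0.1964]
tool_rot: [[0.001, 1.0, 0.0], [1.0, -0.001, -0.0], [-0.0, 0.0, -1.0]]
contact_force: [0.3, -0.4, 0.6]
width: 0.0427
grip_force: 0.0
```

>>> {"name": "servo_tool", "arguments": {"deltas": "0.2 0 0.2 0 0 0 0.5; 0.4 0 0.4 0 0 0 0.5; 0.46 0 0.6 0 0 0 0.5; 0.46 0 0.8 0 0 0 0.5; 0.46 0 1 0 0 0 0.5; 0.46 0 1 0 0 0 0.5; 0.46 0 1 0 0 0 0.5; 0.46 0 1 0 0 0 0.5"}}

```text
t: 41.6
ee_pos: [0.4321, -0.1381, 0.1171]
tool_rot: [[0.0, 1.0, 0.002], [1.0, -0.0, -0.001], [-0.001, 0.002, -1.0]]
contact_force: [0.2, -0.1, 0.2]
width: 0.0426
grip_force: 0.0
```

```bash
python3 w.py w2;python3 - <<'E'
from h import *
c=cam("scene");cv2.imwrite("pics/s3.png",c[0][60:260,80:320].repeat(2,0).repeat(2,1))
E
```

```text
t 41.65 tcp [ 0.4321 -0.1381  0.1171] F [-0.   0.3 -0.2] w 0.0432 grip 0.0
rim [469. 132.] [ 0.5892 -0.071   0.0338]
rim [468. 292.] [ 0.622  -0.1995  0.0408]
rod [207. 257.] 414 [ 0.4072 -0.1264  0.1323] 0.152
rod [310. 257.] 410 [ 0.4579 -0.1266  0.1323] 0.152
rod [320. 259.] 6 [ 0.4644 -0.1302  0.1289] 0.13
rod [187. 281.] 10 [ 0.4033 -0.1243  0.1549] 0.155
rod [329. 281.] 11 [ 0.4618 -0.1246  0.1553] 0.156
rod [300. 295.] 17 [ 0.4536 -0.1474  0.1351] 0.14
rod [303. 309.] 10 [ 0.454  -0.1477  0.1447] 0.146
lid [294.  94.] disc [463.3 -47.4] 35.8 griptop [ 0.4626 -0.0477  0.0381]
lid [257. 195.] disc [ 432.3 -137.6] 29.1 griptop [ 0.4321 -0.1368  0.0378]
```

View pics/s3.png

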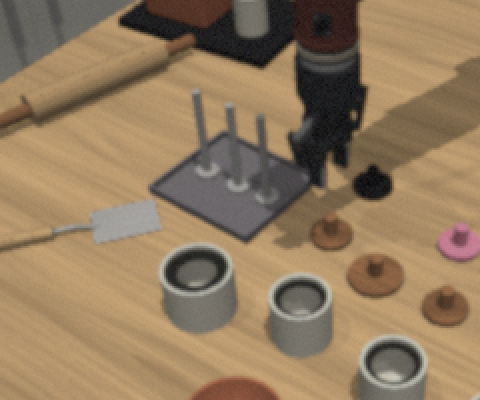

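View pics/w2.png

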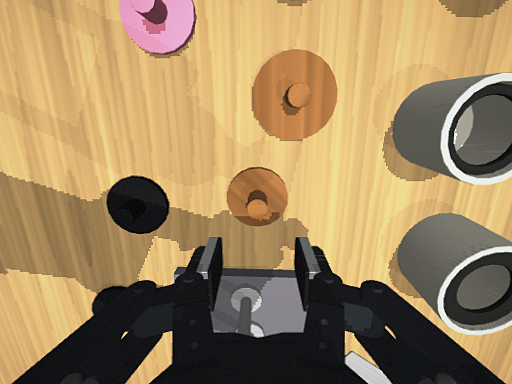

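Three stirrers stand in the tray, at crop (206,168), (238,182) and (265,195). The wrist view shows the narrow lid at (257,195) centred below the gripper.

>>> {"name": "servo_tool", "arguments": {"deltas": "0.01 0 0.2 0 0 0 0.5; 0.01 0 0.4 0 0 0 0.5; 0.01 0 0.6 0 0 0 0.5; 0.01 0 0.7 0 0 0 0.5; 0.01 0 0.7 0 0 0 0.5; 0.01 0 0.7 0 0 0 0.5; 0.01 0 0.7 0 0 0 0.5; 0.01 0 0.7 0 0 0 0.5"}}

```text
t: 42.7
ee_pos: [0.4318, -0.137, 0.0608]
tool_rot: [[-0.0, 1.0, 0.001], [1.0, 0.0, -0.001], [-0.001, 0.001, -1.0]]
contact_force: [0.5, 0.2, 0.1]
width: 0.043
grip_force: 0.0
```

>>> {"name": "servo_tool", "arguments": {"deltas": "0 0 0.2 0 0 0 0.5; 0 0 0.35 0 0 0 0.5; 0 0 0.43 0 0 0 0.5; 0 0 0.43 0 0 0 0.3; 0 0 0.43 0 0 0 0; 0 0 0.43 0 0 0 0; 0 0 0.43 0 0 0 0; 0 0 0.43 0 0 0 0"}}

```text
t: 43.7
ee_pos: [0.4315, -0.1368, 0.026]
tool_rot: [[0.0, 1.0, 0.0], [1.0, -0.0, -0.0], [-0.0, 0.0, -1.0]]
contact_force: [0.0, -0.1, -1.0]
width: 0.0157
grip_force: 58.5
```

>>> {"name": "servo_tool", "arguments": {"deltas": "0 0 -0.2 0 0 0 0; 0 0 -0.4 0 0 0 0; 0 0 -0.6 0 0 0 0; 0 0 -0.8 0 0 0 0; 0 0 -1 0 0 0 0; 0 0 -1 0 0 0 0; 0 0 -1 0 0 0 0; 0 0 -1 0 0 0 0"}}

```text
t: 44.7
ee_pos: [0.4307, -0.1364, 0.105]
tool_rot: [[-0.0, 1.0, -0.002], [1.0, 0.0, 0.001], [0.001, -0.002, -1.0]]
contact_force: [-0.2, -0.4, -0.3]
width: 0.0156
grip_force: 58.6
```

>>> {"name": "servo_tool", "arguments": {"deltas": "0.1 0.2 -0.1 0 0 0 0; 0.2 0.4 -0.2 0 0 0 0; 0.3 0.6 -0.25 0 0 0 0; 0.4 0.8 -0.25 0 0 0 0; 0.4 1 -0.25 0 0 0 0; 0.4 1 -0.25 0 0 0 0; 0.4 1 -0.25 0 0 0 0; 0.4 1 -0.25 0 0 0 0"}}

```text
t: 45.7
ee_pos: [0.5106, -0.1049, 0.1255]
tool_rot: [[0.001, 1.0, -0.001], [1.0, -0.001, 0.0], [0.0, -0.001, -1.0]]
contact_force: [0.6, 0.0, -0.5]
width: 0.016
grip_force: 58.7
```

>>> {"name": "servo_tool", "arguments": {"deltas": "0.1 0.2 0 0 0 0 0; 0.2 0.4 0 0 0 0 0; 0.3 0.6 0 0 0 0 0; 0.43 0.8 0 0 0 0 0; 0.43 0.98 0 0 0 0 0; 0.43 0.98 0 0 0 0 0; 0.43 0.98 0 0 0 0 0; 0.43 0.98 0 0 0 0 0"}}

```text
t: 46.7
ee_pos: [0.5892, -0.0706, 0.1257]
tool_rot: [[0.0, 1.0, -0.001], [1.0, -0.0, 0.0], [0.0, -0.001, -1.0]]
contact_force: [-0.6, -0.2, -1.9]
width: 0.016
grip_force: 58.8
```

```bash
cat >> w.py <<'E'
    # held lid disc
E
cat > held.py <<'E'
from h import *
from m import comps,circ
c=cam("wrist");W=cloud(*c);s=ctrl.state();e=s["ee_pos"];hsv=cv2.cvtColor(c[0],cv2.COLOR_BGR2HSV)
print("tcp",e.round(4),"F",s["contact_force"].round(1),"w",s["width"].round(4))
R=np.hypot(W[...,0]-e[0],W[...,1]-e[1])
b=(hsv[...,0]<20)&(hsv[...,1]>100)&(R<.06)&(abs(W[...,2]-(e[2]-.016))<.008)
if b.sum()>30:
    # silhouette of disc top: boundary points of convex hull -> circle
    hull=cv2.convexHull(np.argwhere(b)[:,::-1].astype(np.int32))[:,0];H=W[hull[:,1],hull[:,0]]
    print("held px",b.sum(),"z",np.median(W[b][:,2]).round(4),"plane fit",np.linalg.lstsq(np.c_[W[b][:,:2]-e[:2],np.ones(b.sum())],W[b][:,2],rcond=None)[0].round(4),"circ",circ(H[:,:2]).round(4))
rim=(hsv[...,1]<60)&(hsv[...,2]>120)&(W[...,2]>.064)&(W[...,2]<.075)
for q,m in comps(rim,60):print("rim",q.round(),circ(W[m][:,:2]).round(4))
E
python3 held.py
```

```text
Traceback (most recent call last):
  File "held.py", line 4, in <module>
    print("tcp",e.round(4),"F",s["contact_force"].round(1),"w",s["width"].round(4))
                                                               ^^^^^^^^^^^^^^^^
AttributeError: 'float' object has no attribute 'round'
```

```bash
sed -i 's/s\["width"\].round(4)/s["width"]/' held.py; sed -i '$d' w.py; sed -i '4i cv2.imwrite("pics/held1.png",c[0])' held.py; python3 held.py
```

```text
tcp [ 0.5893 -0.0706  0.1259] F [ 0.7 -0.5 -1.1] w 0.015541746088807859
held px 3006 z 0.1099 plane fit [ 0.0031 -0.0496  0.1106] circ [ 0.5897 -0.0717  0.0287]
rim [291.  44.] [0.6106 0.0671 0.0338]
rim [259. 196.] [ 0.5901 -0.0708  0.0341]
rim [265. 324.] [ 0.6315 -0.2086  0.0536]
```

View pics/held1.png

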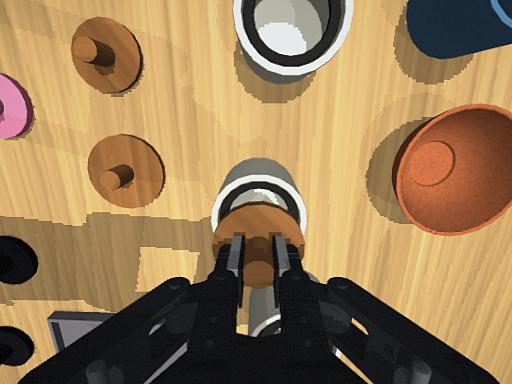

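The held lid is centred over the narrow jar to within 1 mm. I lower it slowly.

>>> {"name": "servo_tool", "arguments": {"deltas": "0.01 0.01 0.1 0 0 0 0; 0.01 0.01 0.2 0 0 0 0; 0.01 0.01 0.26 0 0 0 0; 0.01 0.01 0.31 0 0 0 0; 0.01 0.01 0.36 0 0 0 0; 0.01 0.01 0.4 0 0 0 0; 0.01 0.01 0.44 0 0 0 0; 0.01 0.01 0.44 0 0 0 0"}}

```text
t: 47.8
ee_pos: [0.5907, -0.0696, 0.0906]
tool_rot: [[0.0, 1.0, 0.0], [1.0, -0.0, 0.0], [0.0, 0.0, -1.0]]
contact_force: [0.3, -1.1, -0.5]
width: 0.0159
grip_force: 58.8
```

>>> {"name": "servo_tool", "arguments": {"deltas": "0 0 0.015 0 0 0 0; 0 0 0.03 0 0 0 0; 0 0 0.045 0 0 0 0; 0 0 0.06 0 0 0 0; 0 0 0.07 0 0 0 0; 0 0 0.08 0 0 0 0; 0 0 0.09 0 0 0 0; 0 0 0.09 0 0 0 0"}}

```text
t: 48.8
ee_pos: [0.5909, -0.0697, 0.0847]
tool_rot: [[-0.0, 1.0, 0.0], [1.0, 0.0, -0.0], [-0.0, 0.0, -1.0]]
contact_force: [-3.3, 0.9, 9.2]
width: 0.016
grip_force: 59.8
```

>>> {"name": "servo_tool", "arguments": {"deltas": "0 0 0.01 0 0 0 0; 0 0 0.02 0 0 0 0; 0 0 0.03 0 0 0 0; 0 0 0.03 0 0 0 0; 0 0 0.03 0 0 0 0; 0 0 0.03 0 0 0 0; 0 0 0.03 0 0 0 0; 0 0 0.03 0 0 0 0"}}

```text
t: 49.8
ee_pos: [0.591, -0.0697, 0.0845]
tool_rot: [[-0.0, 1.0, -0.001], [1.0, 0.0, -0.0], [-0.0, -0.001, -1.0]]
contact_force: [-8.6, 1.7, 19.4]
width: 0.016
grip_force: 60.9
```

>>> {"name": "servo_tool", "arguments": {"deltas": "0 0 -0.01 0 0 0 0.4; 0 0 -0.02 0 0 0 0.4; 0 0 -0.03 0 0 0 0.4; 0 0 -0.2 0 0 0 0.4; 0 0 -0.4 0 0 0 0.5; 0 0 -0.6 0 0 0 0.5; 0 0 -0.8 0 0 0 0.5; 0 0 -1 0 0 0 0.5"}}

```text
t: 50.8
ee_pos: [0.5909, -0.0696, 0.1627]
tool_rot: [[-0.0, 1.0, 0.001], [1.0, 0.0, -0.0], [-0.0, 0.001, -1.0]]
contact_force: [0.2, 0.4, -0.9]
width: 0.0427
grip_force: 0.0
```

```bash
cat > chk.py <<'E'
import sys
from h import *
from m import comps,circ
c=cam("wrist");W=cloud(*c);s=ctrl.state();hsv=cv2.cvtColor(c[0],cv2.COLOR_BGR2HSV)
if len(sys.argv)>1:cv2.imwrite(f"pics/{sys.argv[1]}.png",c[0])
print("t",s["t"],"tcp",s["ee_pos"].round(4),"F",s["contact_force"].round(1))
X,Y,Z=W[...,0],W[...,1],W[...,2];br=(hsv[...,0]<20)&(hsv[...,1]>100)
for x,y in((.6225,-.1998),(.5902,-.071),(.6108,.0675),(.6163,.2045)):
    R=np.hypot(X-x,Y-y)
    for nm,m in(("disc",br&(R<.038)&(R>.013)&(Z>.05)&(Z<.085)),("rim",(hsv[...,1]<60)&(R<.045)&(R>.03)&(Z>.06)&(Z<.08)&(hsv[...,2]>120)),("top",br&(R<.014)&(Z>.09))):
        if m.sum()>40:
            P=W[m];k=abs(P[:,2]-np.median(P[:,2]))<.004;P=P[k]
            f=np.linalg.lstsq(np.c_[P[:,:2]-[x,y],np.ones(len(P))],P[:,2],rcond=None)[0]
            print((x,y),nm,m.sum(),"ctr",P[:,:2].mean(0).round(4),"slopes,z",f.round(4))
E
python3 chk.py c1; python3 w.py | grep lid
```

```text
t 50.85 tcp [ 0.5924 -0.07    0.1653] F [ 0.5 -0.   1. ]
(0.6225, -0.1998) rim 458 ctr [ 0.5982 -0.1785] slopes,z [-0.0093  0.0022  0.0693]
(0.5902, -0.071) disc 2367 ctr [ 0.5923 -0.0677] slopes,z [ 0.002  -0.0037  0.0688]
(0.5902, -0.071) rim 1303 ctr [ 0.5904 -0.0678] slopes,z [0.0009 0.0001 0.0697]
(0.5902, -0.071) top 424 ctr [ 0.5918 -0.0698] slopes,z [-0.0031 -0.0488  0.0967]
(0.6108, 0.0675) rim 1461 ctr [0.6104 0.055 ] slopes,z [0.0023 0.0002 0.0699]
lid [90.  1.] disc [438.4 106.7] 14.6 griptop None
lid [125.  63.] disc [462.   52.8] 29.4 griptop [0.4625 0.0524 0.0378]
lid [410. 157.] disc [755.1 -39.8] 31.3 griptop None
lid [140. 163.] disc [463.5 -47.4] 36.3 griptop [ 0.4638 -0.0469  0.0375]
```

View pics/c1.png

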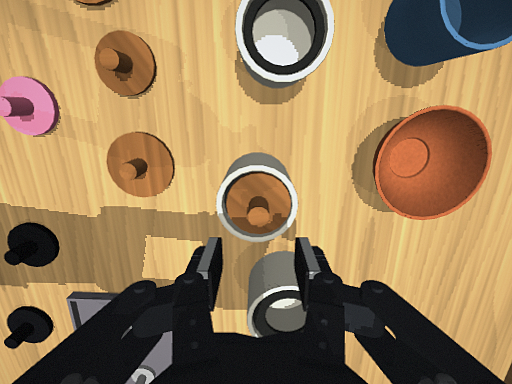

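The lid is level and its disc is 0.9 mm below the rim, so it is home. Next is the wide lid at (0.4635,-0.0472).

>>> {"name": "servo_tool", "arguments": {"deltas": "0.05 -0.2 0 0 0 0 0.5; 0.1 -0.4 0 0 0 0 0.5; 0.15 -0.6 0 0 0 0 0.5; 0.15 -0.8 0 0 0 0 0.5; 0.15 -0.9 0 0 0 0 0.5; 0.15 -0.9 0 0 0 0 0.5; 0.15 -0.9 0 0 0 0 0.5; 0.15 -0.9 0 0 0 0 0.5"}}

```text
t: 51.9
ee_pos: [0.5192, -0.0577, 0.1613]
tool_rot: [[0.0, 1.0, 0.001], [1.0, -0.0, -0.0], [-0.0, 0.001, -1.0]]
contact_force: [-0.2, -0.4, -0.4]
width: 0.0427
grip_force: 0.0
```

>>> {"name": "servo_tool", "arguments": {"deltas": "0.05 -0.2 0 0 0 0 0.5; 0.1 -0.4 0.1 0 0 0 0.5; 0.13 -0.6 0.3 0 0 0 0.5; 0.13 -0.69 0.5 0 0 0 0.5; 0.13 -0.69 0.7 0 0 0 0.5; 0.13 -0.69 0.8 0 0 0 0.5; 0.13 -0.69 0.8 0 0 0 0.5; 0.13 -0.69 0.8 0 0 0 0.5"}}

```text
t: 52.9
ee_pos: [0.4642, -0.0474, 0.0975]
tool_rot: [[0.0, 1.0, 0.001], [1.0, -0.0, -0.0], [-0.0, 0.001, -1.0]]
contact_force: [0.9, 0.4, -0.2]
width: 0.0428
grip_force: 0.0
```

```bash
python3 w.py | grep -v -e rod -e rim
```

```text
t 52.95 tcp [ 0.4643 -0.0474  0.0977] F [-0.4 -0.1 -0.4] w 0.0427 grip 0.0
lid [220.   1.] disc [436.  106.2] 13.4 griptop None
lid [254.  80.] disc [461.8  53.3] 28.9 griptop [0.4618 0.0526 0.038 ]
lid [257. 203.] disc [463.8 -47.5] 36.3 griptop [ 0.4635 -0.0467  0.0377]
```

>>> {"name": "servo_tool", "arguments": {"deltas": "0 -0.005 0.25 0 0 0 0.5; 0 -0.005 0.5 0 0 0 0.5; 0 -0.005 0.75 0 0 0 0.5; 0 -0.005 0.89 0 0 0 0.5; 0 -0.005 0.89 0 0 0 0.4; 0 -0.005 0.89 0 0 0 0; 0 -0.005 0.89 0 0 0 0; 0 -0.005 0.89 0 0 0 0"}}

```text
t: 53.95
ee_pos: [0.464, -0.0474, 0.0269]
tool_rot: [[-0.0, 1.0, 0.002], [1.0, 0.0, -0.001], [-0.001, 0.002, -1.0]]
contact_force: [0.1, -0.0, 3.3]
width: 0.0159
grip_force: 59.0
```

>>> {"name": "servo_tool", "arguments": {"deltas": "0 0 -0.2 0 0 0 0; 0 0 -0.4 0 0 0 0; 0 0 -0.6 0 0 0 0; 0 0 -0.8 0 0 0 0; 0 0 -1 0 0 0 0; 0 0 -1 0 0 0 0; 0 0 -1 0 0 0 0; 0 0 -1 0 0 0 0"}}

```text
t: 54.95
ee_pos: [0.4622, -0.047, 0.105]
tool_rot: [[0.0, 1.0, -0.002], [1.0, -0.0, 0.0], [0.0, -0.002, -1.0]]
contact_force: [0.0, -0.7, -1.7]
width: 0.0159
grip_force: 58.7
```

>>> {"name": "servo_tool", "arguments": {"deltas": "-0.2 0.2 -0.1 0 0 0 0; -0.4 0.4 -0.2 0 0 0 0; -0.6 0.6 -0.25 0 0 0 0; -0.8 0.8 -0.25 0 0 0 0; -1 1 -0.25 0 0 0 0; -1 1 -0.25 0 0 0 0; -1 1 -0.25 0 0 0 0; -1 1 -0.25 0 0 0 0"}}

```text
t: 55.95
ee_pos: [0.542, -0.1264, 0.1253]
tool_rot: [[-0.0, 1.0, -0.002], [1.0, 0.0, 0.001], [0.001, -0.002, -1.0]]
contact_force: [-0.1, 0.5, -1.8]
width: 0.0161
grip_force: 58.7
```

>>> {"name": "servo_tool", "arguments": {"deltas": "-0.2 0.2 0 0 0 0 0; -0.4 0.4 0 0 0 0 0; -0.6 0.6 0 0 0 0 0; -0.8 0.8 0 0 0 0 0; -0.91 0.98 0 0 0 0 0; -0.91 0.98 0 0 0 0 0; -0.91 0.98 0 0 0 0 0; -0.91 0.98 0 0 0 0 0"}}

```text
t: 56.95
ee_pos: [0.6206, -0.1992, 0.1257]
tool_rot: [[-0.0, 1.0, -0.001], [1.0, 0.0, 0.001], [0.001, -0.001, -1.0]]
contact_force: [-0.0, 0.4, -1.2]
width: 0.0159
grip_force: 58.8
```

```bash
python3 held.py
```

```text
tcp [ 0.6207 -0.1994  0.1258] F [ 0.1  0.8 -1. ] w 0.0158003775444254
held px 5728 z 0.1087 plane fit [-0.0007 -0.0135  0.1089] circ [ 0.621  -0.1993  0.0356]
rim [210.  53.] [ 0.5902 -0.0717  0.0338]
rim [262. 187.] [ 0.6228 -0.1997  0.0411]
```

>>> {"name": "servo_tool", "arguments": {"deltas": "-0.01 0.015 0.1 0 0 0 0; -0.01 0.015 0.2 0 0 0 0; -0.01 0.015 0.26 0 0 0 0; -0.01 0.015 0.31 0 0 0 0; -0.01 0.015 0.36 0 0 0 0; -0.01 0.015 0.4 0 0 0 0; -0.01 0.015 0.44 0 0 0 0; -0.01 0.015 0.44 0 0 0 0"}}

```text
t: 58.0
ee_pos: [0.6227, -0.2008, 0.0908]
tool_rot: [[-0.0, 1.0, 0.0], [1.0, 0.0, -0.0], [-0.0, 0.0, -1.0]]
contact_force: [-0.5, 0.6, -0.7]
width: 0.0162
grip_force: 58.9
```

>>> {"name": "servo_tool", "arguments": {"deltas": "0 0 0.015 0 0 0 0; 0 0 0.03 0 0 0 0; 0 0 0.045 0 0 0 0; 0 0 0.06 0 0 0 0; 0 0 0.07 0 0 0 0; 0 0 0.08 0 0 0 0; 0 0 0.09 0 0 0 0; 0 0 0.09 0 0 0 0"}}

```text
t: 59.0
ee_pos: [0.6229, -0.2009, 0.0858]
tool_rot: [[-0.0, 1.0, -0.0], [1.0, 0.0, -0.0], [-0.0, -0.0, -1.0]]
contact_force: [-5.2, 2.4, 12.8]
width: 0.0159
grip_force: 60.1
```

>>> {"name": "servo_tool", "arguments": {"deltas": "0 0 0.01 0 0 0 0; 0 0 0.02 0 0 0 0; 0 0 0.03 0 0 0 0; 0 0 0.03 0 0 0 0; 0 0 0.03 0 0 0 0; 0 0 0.03 0 0 0 0; 0 0 0.03 0 0 0 0; 0 0 0.03 0 0 0 0"}}

```text
t: 60.0
ee_pos: [0.623, -0.201, 0.0857]
tool_rot: [[-0.0, 1.0, -0.001], [1.0, 0.0, -0.0], [-0.0, -0.001, -1.0]]
contact_force: [-9.2, 4.1, 21.9]
width: 0.0163
grip_force: 61.1
```

>>> {"name": "servo_tool", "arguments": {"deltas": "0 0 -0.01 0 0 0 0.4; 0 0 -0.02 0 0 0 0.4; 0 0 -0.03 0 0 0 0.4; 0 0 -0.2 0 0 0 0.4; 0 0 -0.4 0 0 0 0.5; 0 0 -0.6 0 0 0 0.5; 0 0 -0.8 0 0 0 0.5; 0 0 -1 0 0 0 0.5"}}

```text
t: 61.0
ee_pos: [0.6229, -0.2009, 0.1628]
tool_rot: [[-0.0, 1.0, 0.001], [1.0, 0.0, -0.0], [-0.0, 0.001, -1.0]]
contact_force: [-0.8, 0.5, 1.2]
width: 0.0426
grip_force: 0.0
```

```bash
python3 chk.py
```

```text
t 61.05 tcp [ 0.6243 -0.2015  0.1655] F [ 1.3 -0.6  1.6]
(0.6225, -0.1998) disc 4019 ctr [ 0.6241 -0.1987] slopes,z [ 0.0012 -0.0013  0.0688]
(0.6225, -0.1998) rim 1553 ctr [ 0.6232 -0.1953] slopes,z [ 0.0004 -0.0006  0.0696]
(0.6225, -0.1998) top 460 ctr [ 0.6238 -0.2003] slopes,z [ 0.0127 -0.0496  0.0966]
(0.5902, -0.071) disc 4006 ctr [ 0.5925 -0.0713] slopes,z [0.0006 0.0003 0.069 ]
(0.5902, -0.071) rim 1597 ctr [ 0.5908 -0.0788] slopes,z [ 0.0003 -0.0018  0.0698]
(0.5902, -0.071) top 701 ctr [ 0.5918 -0.0713] slopes,z [-0.011   0.0305  0.0969]
```

Home and level. Next is the narrow lid at (0.4615, 0.053).

>>> {"name": "servo_tool", "arguments": {"deltas": "0.2 -0.14 0 0 0 0 0.5; 0.4 -0.28 0 0 0 0 0.5; 0.6 -0.42 0 0 0 0 0.5; 0.8 -0.56 0 0 0 0 0.5; 1 -0.67 0 0 0 0 0.5; 1 -0.67 0 0 0 0 0.5; 1 -0.67 0 0 0 0 0.5; 1 -0.67 0 0 0 0 0.5"}}

```text
t: 62.05
ee_pos: [0.5695, -0.1213, 0.1613]
tool_rot: [[0.0, 1.0, 0.001], [1.0, -0.0, -0.0], [-0.0, 0.001, -1.0]]
contact_force: [0.8, -0.8, -0.2]
width: 0.0426
grip_force: 0.0
```

>>> {"name": "servo_tool", "arguments": {"deltas": "0.2 -0.14 0 0 0 0 0.5; 0.4 -0.28 0 0 0 0 0.5; 0.6 -0.42 0 0 0 0 0.5; 0.8 -0.56 0 0 0 0 0.5; 1 -0.67 0 0 0 0 0.5; 1 -0.67 0 0 0 0 0.5; 1 -0.67 0 0 0 0 0.5; 1 -0.67 0 0 0 0 0.5"}}

```text
t: 63.05
ee_pos: [0.5159, -0.0413, 0.1613]
tool_rot: [[0.001, 1.0, 0.001], [1.0, -0.001, -0.0], [-0.0, 0.001, -1.0]]
contact_force: [-0.6, -0.5, 0.6]
width: 0.0428
grip_force: 0.0
```

>>> {"name": "servo_tool", "arguments": {"deltas": "0.2 -0.14 0 0 0 0 0.5; 0.4 -0.28 0 0 0 0 0.5; 0.6 -0.42 0.05 0 0 0 0.5; 0.8 -0.56 0.1 0 0 0 0.5; 1 -0.68 0.2 0 0 0 0.5; 1 -0.68 0.3 0 0 0 0.5; 1 -0.68 0.3 0 0 0 0.5; 1 -0.68 0.3 0 0 0 0.5"}}

```text
t: 64.05
ee_pos: [0.4615, 0.0388, 0.1372]
tool_rot: [[0.0, 1.0, 0.0], [1.0, -0.0, -0.0], [-0.0, 0.0, -1.0]]
contact_force: [1.4, 0.9, -0.3]
width: 0.0427
grip_force: 0.0
```

```bash
python3 w.py | grep -v -e rod -e rim
```

```text
t 64.1 tcp [0.4617 0.0388 0.1373] F [ 0.  -0.7 -0.3] w 0.0428 grip 0.0
lid [232.  83.] disc [438.1 140. ] 36.1 griptop [0.4385 0.1393 0.0379]
lid [258. 176.] disc [461.9  53.1] 29.0 griptop [0.4619 0.0536 0.0377]
```

>>> {"name": "servo_tool", "arguments": {"deltas": "0.1 0 0.1 0 0 0 0.5; 0.18 0 0.2 0 0 0 0.5; 0.18 0 0.35 0 0 0 0.5; 0.18 0 0.5 0 0 0 0.5; 0.18 0 0.6 0 0 0 0.5; 0.18 0 0.6 0 0 0 0.5; 0.18 0 0.6 0 0 0 0.5; 0.18 0 0.6 0 0 0 0.5"}}

```text
t: 65.1
ee_pos: [0.4616, 0.0535, 0.0896]
tool_rot: [[0.0, 1.0, 0.001], [1.0, -0.0, -0.0], [-0.0, 0.001, -1.0]]
contact_force: [-0.0, -0.1, -0.6]
width: 0.0429
grip_force: 0.0
```

>>> {"name": "servo_tool", "arguments": {"deltas": "0 0 0.25 0 0 0 0.5; 0 0 0.5 0 0 0 0.5; 0 0 0.7 0 0 0 0.5; 0 0 0.78 0 0 0 0.5; 0 0 0.78 0 0 0 0.4; 0 0 0.78 0 0 0 0; 0 0 0.78 0 0 0 0; 0 0 0.78 0 0 0 0"}}

```text
t: 66.1
ee_pos: [0.462, 0.0536, 0.0275]
tool_rot: [[-0.0, 1.0, 0.002], [1.0, 0.0, -0.0], [-0.0, 0.002, -1.0]]
contact_force: [0.2, 0.3, 3.3]
width: 0.0159
grip_force: 58.9
```

>>> {"name": "servo_tool", "arguments": {"deltas": "0 0 -0.2 0 0 0 0; 0 0 -0.4 0 0 0 0; 0 0 -0.6 0 0 0 0; 0 0 -0.8 0 0 0 0; 0 0 -1 0 0 0 0; 0 0 -1 0 0 0 0; 0 0 -1 0 0 0 0; 0 0 -1 0 0 0 0"}}

```text
t: 67.1
ee_pos: [0.4602, 0.0537, 0.1058]
tool_rot: [[-0.0, 1.0, -0.002], [1.0, 0.0, 0.0], [0.0, -0.002, -1.0]]
contact_force: [-0.3, -0.1, -0.6]
width: 0.0158
grip_force: 58.7
```

>>> {"name": "servo_tool", "arguments": {"deltas": "0.02 0.2 -0.1 0 0 0 0; 0.04 0.4 -0.2 0 0 0 0; 0.06 0.6 -0.25 0 0 0 0; 0.09 0.8 -0.25 0 0 0 0; 0.09 1 -0.25 0 0 0 0; 0.09 1 -0.25 0 0 0 0; 0.09 1 -0.25 0 0 0 0; 0.09 1 -0.25 0 0 0 0"}}

```text
t: 68.1
ee_pos: [0.5402, 0.0608, 0.1263]
tool_rot: [[0.0, 1.0, -0.001], [1.0, -0.0, 0.0], [0.0, -0.001, -1.0]]
contact_force: [0.2, 0.8, -0.3]
width: 0.016
grip_force: 58.8
```

>>> {"name": "servo_tool", "arguments": {"deltas": "0.02 0.2 0 0 0 0 0; 0.04 0.4 0 0 0 0 0; 0.06 0.6 0 0 0 0 0; 0.09 0.8 0 0 0 0 0; 0.09 0.87 0 0 0 0 0; 0.09 0.87 0 0 0 0 0; 0.09 0.87 0 0 0 0 0; 0.09 0.87 0 0 0 0 0"}}

```text
t: 69.1
ee_pos: [0.61, 0.068, 0.1266]
tool_rot: [[0.0, 1.0, -0.001], [1.0, -0.0, -0.0], [-0.0, -0.001, -1.0]]
contact_force: [-1.0, 0.1, -0.6]
width: 0.0155
grip_force: 58.8
```

```bash
python3 held.py
```

```text
tcp [0.6101 0.068  0.1267] F [ 0.7  0.1 -0.8] w 0.01568051407958268
held px 3078 z 0.109 plane fit [ 0.0021 -0.0541  0.1099] circ [0.6105 0.0674 0.0287]
rim [267.  53.] [0.616  0.2036 0.0409]
rim [259. 195.] [0.6108 0.0679 0.034 ]
rim [249. 331.] [ 0.5915 -0.067   0.0304]
```

>>> {"name": "servo_tool", "arguments": {"deltas": "0.005 0 0.1 0 0 0 0; 0.005 0 0.2 0 0 0 0; 0.005 0 0.26 0 0 0 0; 0.005 0 0.31 0 0 0 0; 0.005 0 0.36 0 0 0 0; 0.005 0 0.4 0 0 0 0; 0.005 0 0.44 0 0 0 0; 0.005 0 0.44 0 0 0 0"}}

```text
t: 70.15
ee_pos: [0.6108, 0.0684, 0.0916]
tool_rot: [[-0.0, 1.0, 0.0], [1.0, 0.0, -0.0], [-0.0, 0.0, -1.0]]
contact_force: [0.6, -0.1, -0.6]
width: 0.0156
grip_force: 58.9
```

>>> {"name": "servo_tool", "arguments": {"deltas": "0 0 0.015 0 0 0 0; 0 0 0.03 0 0 0 0; 0 0 0.045 0 0 0 0; 0 0 0.06 0 0 0 0; 0 0 0.07 0 0 0 0; 0 0 0.08 0 0 0 0; 0 0 0.09 0 0 0 0; 0 0 0.09 0 0 0 0"}}

```text
t: 71.15
ee_pos: [0.6109, 0.0684, 0.0865]
tool_rot: [[-0.0, 1.0, -0.0], [1.0, 0.0, -0.0], [-0.0, -0.0, -1.0]]
contact_force: [-4.9, -0.1, 12.9]
width: 0.0161
grip_force: 60.2
```

>>> {"name": "servo_tool", "arguments": {"deltas": "0 0 0.01 0 0 0 0; 0 0 0.02 0 0 0 0; 0 0 0.03 0 0 0 0; 0 0 0.03 0 0 0 0; 0 0 0.03 0 0 0 0; 0 0 0.03 0 0 0 0; 0 0 0.03 0 0 0 0; 0 0 0.03 0 0 0 0"}}

```text
t: 72.15
ee_pos: [0.6111, 0.0685, 0.0863]
tool_rot: [[-0.0, 1.0, -0.001], [1.0, 0.0, -0.0], [-0.0, -0.001, -1.0]]
contact_force: [-10.3, -0.9, 22.8]
width: 0.016
grip_force: 61.2
```

>>> {"name": "servo_tool", "arguments": {"deltas": "0 0 -0.01 0 0 0 0.4; 0 0 -0.02 0 0 0 0.4; 0 0 -0.03 0 0 0 0.4; 0 0 -0.2 0 0 0 0.4; 0 0 -0.4 0 0 0 0.5; 0 0 -0.6 0 0 0 0.5; 0 0 -0.8 0 0 0 0.5; 0 0 -1 0 0 0 0.5"}}

```text
t: 73.15
ee_pos: [0.6109, 0.0684, 0.1635]
tool_rot: [[-0.0, 1.0, 0.001], [1.0, 0.0, -0.0], [-0.0, 0.001, -1.0]]
contact_force: [1.0, -0.3, -0.2]
width: 0.0425
grip_force: 0.0
```

```bash
python3 chk.py
```

```text
t 73.2 tcp [0.6125 0.0685 0.1662] F [1.2 0.1 1.7]
(0.5902, -0.071) disc 1085 ctr [ 0.593  -0.0603] slopes,z [ 0.0055 -0.0059  0.0688]
(0.5902, -0.071) rim 370 ctr [ 0.6014 -0.049 ] slopes,z [0.0049 0.0178 0.0692]
(0.6108, 0.0675) disc 2369 ctr [0.6122 0.0707] slopes,z [ 0.002  -0.0023  0.0688]
(0.6108, 0.0675) rim 1346 ctr [0.6113 0.0711] slopes,z [-0.0011 -0.0006  0.0696]
(0.6108, 0.0675) top 441 ctr [0.6119 0.0687] slopes,z [ 0.0032 -0.0493  0.0967]
(0.6163, 0.2045) rim 1703 ctr [0.6159 0.1879] slopes,z [ 0.0006 -0.0025  0.0698]
```

>>> {"name": "servo_tool", "arguments": {"deltas": "0.1 -0.2 0 0 0 0 0.5; 0.2 -0.4 0 0 0 0 0.5; 0.3 -0.6 0 0 0 0 0.5; 0.4 -0.8 0 0 0 0 0.5; 0.45 -1 0 0 0 0 0.5; 0.45 -1 0 0 0 0 0.5; 0.45 -1 0 0 0 0 0.5; 0.45 -1 0 0 0 0 0.5"}}

```text
t: 74.2
ee_pos: [0.5314, 0.1042, 0.1622]
tool_rot: [[0.0, 1.0, 0.001], [1.0, -0.0, -0.0], [-0.0, 0.001, -1.0]]
contact_force: [-0.1, -0.3, 0.7]
width: 0.0428
grip_force: 0.0
```

>>> {"name": "servo_tool", "arguments": {"deltas": "0.1 -0.2 0 0 0 0 0.5; 0.2 -0.4 0 0 0 0 0.5; 0.3 -0.6 0.1 0 0 0 0.5; 0.4 -0.8 0.2 0 0 0 0.5; 0.44 -1 0.4 0 0 0 0.5; 0.44 -1 0.5 0 0 0 0.5; 0.44 -1 0.5 0 0 0 0.5; 0.44 -1 0.5 0 0 0 0.5"}}

```text
t: 75.2
ee_pos: [0.4516, 0.1396, 0.1225]
tool_rot: [[0.0, 1.0, 0.001], [1.0, -0.0, 0.0], [0.0, 0.001, -1.0]]
contact_force: [-0.3, -0.9, 0.1]
width: 0.0429
grip_force: 0.0
```

```bash
python3 w.py | grep -v -e rod -e rim
```

```text
t 75.25 tcp [0.4518 0.1396 0.1226] F [-0.2  0.2  0.3] w 0.0424 grip 0.0
lid [244. 194.] disc [438.7 139.7] 36.1 griptop [0.4385 0.1405 0.0377]
```

>>> {"name": "servo_tool", "arguments": {"deltas": "0 -0.1 0 0 0 0 0.5; 0 -0.165 0.1 0 0 0 0.5; 0 -0.165 0.2 0 0 0 0.5; 0 -0.165 0.3 0 0 0 0.5; 0 -0.165 0.4 0 0 0 0.5; 0 -0.165 0.5 0 0 0 0.5; 0 -0.165 0.5 0 0 0 0.5; 0 -0.165 0.5 0 0 0 0.5"}}

```text
t: 76.25
ee_pos: [0.4376, 0.1396, 0.082]
tool_rot: [[-0.0, 1.0, 0.0], [1.0, 0.0, 0.0], [0.0, 0.0, -1.0]]
contact_force: [-0.6, -0.3, 0.3]
width: 0.0425
grip_force: 0.0
```

>>> {"name": "servo_tool", "arguments": {"deltas": "0 0 0.25 0 0 0 0.5; 0 0 0.5 0 0 0 0.5; 0 0 0.65 0 0 0 0.5; 0 0 0.7 0 0 0 0.5; 0 0 0.7 0 0 0 0.4; 0 0 0.7 0 0 0 0; 0 0 0.7 0 0 0 0; 0 0 0.7 0 0 0 0"}}

```text
t: 77.25
ee_pos: [0.4383, 0.1398, 0.0268]
tool_rot: [[-0.0, 1.0, 0.002], [1.0, 0.0, 0.0], [0.0, 0.002, -1.0]]
contact_force: [-0.4, -0.0, 4.5]
width: 0.0162
grip_force: 59.0
```

>>> {"name": "servo_tool", "arguments": {"deltas": "0 0 -0.2 0 0 0 0; 0 0 -0.4 0 0 0 0; 0 0 -0.6 0 0 0 0; 0 0 -0.8 0 0 0 0; 0 0.1 -1 0 0 0 0; 0 0.22 -1 0 0 0 0; 0 0.22 -1 0 0 0 0; 0 0.22 -1 0 0 0 0"}}

```text
t: 78.25
ee_pos: [0.4542, 0.1394, 0.1049]
tool_rot: [[0.0, 1.0, -0.002], [1.0, -0.0, -0.0], [-0.0, -0.002, -1.0]]
contact_force: [-0.0, -0.0, -1.7]
width: 0.0159
grip_force: 58.7
```

>>> {"name": "servo_tool", "arguments": {"deltas": "0.1 0.2 -0.1 0 0 0 0; 0.2 0.4 -0.2 0 0 0 0; 0.3 0.6 -0.25 0 0 0 0; 0.4 0.8 -0.25 0 0 0 0; 0.4 1 -0.25 0 0 0 0; 0.4 1 -0.25 0 0 0 0; 0.4 1 -0.25 0 0 0 0; 0.4 1 -0.25 0 0 0 0"}}

```text
t: 79.25
ee_pos: [0.5342, 0.1714, 0.1256]
tool_rot: [[0.0, 1.0, -0.001], [1.0, -0.0, -0.0], [-0.0, -0.001, -1.0]]
contact_force: [-0.1, -0.3, -1.4]
width: 0.0161
grip_force: 58.7
```

>>> {"name": "servo_tool", "arguments": {"deltas": "0.1 0.2 0 0 0 0 0; 0.2 0.4 0 0 0 0 0; 0.3 0.6 0 0 0 0 0; 0.4 0.8 0 0 0 0 0; 0.41 1 0 0 0 0 0; 0.41 1 0 0 0 0 0; 0.41 1 0 0 0 0 0; 0.41 1 0 0 0 0 0"}}

```text
t: 80.25
ee_pos: [0.6141, 0.2043, 0.1257]
tool_rot: [[0.0, 1.0, -0.001], [1.0, -0.0, -0.0], [-0.0, -0.001, -1.0]]
contact_force: [0.3, -0.7, -0.4]
width: 0.0156
grip_force: 58.7
```

```bash
python3 held.py
```

```text
tcp [0.6142 0.2043 0.1258] F [-0.8  0.3 -0.2] w 0.015496255741333625
held px 5749 z 0.1087 plane fit [-0.0005 -0.0149  0.1089] circ [0.6145 0.2043 0.0357]
rim [262. 186.] [0.616  0.2044 0.041 ]
rim [257. 328.] [0.6108 0.0631 0.0387]
```

>>> {"name": "servo_tool", "arguments": {"deltas": "0 0.01 0.1 0 0 0 0; 0 0.01 0.2 0 0 0 0; 0 0.01 0.26 0 0 0 0; 0 0.01 0.31 0 0 0 0; 0 0.01 0.36 0 0 0 0; 0 0.01 0.4 0 0 0 0; 0 0.01 0.44 0 0 0 0; 0 0.01 0.44 0 0 0 0"}}

```text
t: 81.3
ee_pos: [0.616, 0.2045, 0.0908]
tool_rot: [[-0.0, 1.0, 0.0], [1.0, 0.0, 0.0], [0.0, 0.0, -1.0]]
contact_force: [0.0, -0.2, -0.2]
width: 0.0157
grip_force: 58.9
```

>>> {"name": "servo_tool", "arguments": {"deltas": "0 0 0.015 0 0 0 0; 0 0 0.03 0 0 0 0; 0 0 0.045 0 0 0 0; 0 0 0.06 0 0 0 0; 0 0 0.07 0 0 0 0; 0 0 0.08 0 0 0 0; 0 0 0.09 0 0 0 0; 0 0 0.09 0 0 0 0"}}

```text
t: 82.3
ee_pos: [0.6161, 0.2045, 0.0858]
tool_rot: [[-0.0, 1.0, -0.0], [1.0, 0.0, -0.0], [-0.0, -0.0, -1.0]]
contact_force: [-5.8, -1.5, 13.9]
width: 0.0159
grip_force: 60.1
```

>>> {"name": "servo_tool", "arguments": {"deltas": "0 0 0.01 0 0 0 0; 0 0 0.02 0 0 0 0; 0 0 0.03 0 0 0 0; 0 0 0.03 0 0 0 0; 0 0 0.03 0 0 0 0; 0 0 0.03 0 0 0 0; 0 0 0.03 0 0 0 0; 0 0 0.03 0 0 0 0"}}

```text
t: 83.3
ee_pos: [0.6162, 0.2045, 0.0856]
tool_rot: [[-0.0, 1.0, -0.0], [1.0, 0.0, -0.0], [-0.0, -0.0, -1.0]]
contact_force: [-9.6, -2.3, 21.3]
width: 0.0158
grip_force: 61.1
```

>>> {"name": "servo_tool", "arguments": {"deltas": "0 0 -0.01 0 0 0 0.4; 0 0 -0.02 0 0 0 0.4; 0 0 -0.03 0 0 0 0.4; 0 0 -0.2 0 0 0 0.4; 0 0 -0.4 0 0 0 0.5; 0 0 -0.6 0 0 0 0.5; 0 0 -0.8 0 0 0 0.5; 0 0 -1 0 0 0 0.5"}}

```text
t: 84.3
ee_pos: [0.6161, 0.2045, 0.1628]
tool_rot: [[0.0, 1.0, 0.001], [1.0, -0.0, 0.0], [0.0, 0.001, -1.0]]
contact_force: [-0.9, 0.1, 0.4]
width: 0.0429
grip_force: 0.0
```

```bash
python3 chk.py
```

```text
t 84.35 tcp [0.6176 0.2048 0.1655] F [ 0.5 -0.5  2. ]
(0.6108, 0.0675) disc 1119 ctr [0.6121 0.0781] slopes,z [ 0.0034 -0.0095  0.0688]
(0.6108, 0.0675) rim 473 ctr [0.6115 0.0871] slopes,z [-0.0015 -0.0003  0.0696]
(0.6163, 0.2045) disc 4039 ctr [0.6172 0.2072] slopes,z [ 0.0007 -0.0009  0.0688]
(0.6163, 0.2045) rim 1537 ctr [0.6164 0.2089] slopes,z [ 0.0009 -0.0006  0.0696]
(0.6163, 0.2045) top 457 ctr [0.6171 0.2055] slopes,z [ 0.0016 -0.0492  0.0967]
```

>>> {"name": "servo_tool", "arguments": {"deltas": "0 0 -0.2 0 0 0 0.5; 0 0 -0.4 0 0 0 0.5; 0 -0.2 -0.6 0 0 0 0.5; 0 -0.4 -0.8 0 0 0 0.5; 0 -0.6 -1 0 0 0 0.5; 0 -0.8 -1 0 0 0 0.5; 0 -1 -1 0 0 0 0.5; 0 -1 -1 0 0 0 0.5"}}

```text
t: 85.35
ee_pos: [0.5341, 0.2043, 0.24]
tool_rot: [[-0.001, 1.0, -0.002], [1.0, 0.001, -0.001], [-0.001, -0.002, -1.0]]
contact_force: [0.2, 0.4, -1.1]
width: 0.0428
grip_force: 0.0
```

```bash
python3 - <<'E'
from h import *
c=cam("scene");cv2.imwrite("pics/fin.png",c[0])
E
```

```text
(no output)
```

View pics/fin.png

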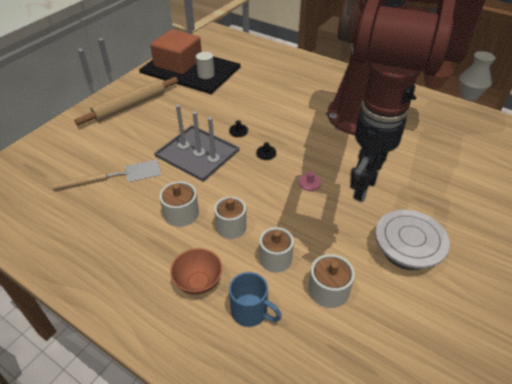

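The final view shows all four jars lidded, at (179,202), (230,216), (277,248) and (331,280). Three stirrers stand upright in the tray at (180-215,150), and the bowl, mug and spatula have not moved.

```bash
python3 -c "
from plant import ctrl
print(ctrl.finish_job())"
```

```text
the job is handed in; nothing more can be done
None
```

The job is handed in: the three stirrers that were there stand upright in the drip tray, and all four jars have their fitting lids pressed level and fully home, with the bowl, mug and spatula not touched.

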